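Fetch stray fuse cartons and tape rolls from under the bench shelf

TASK

Some fuse cartons and rolls of tape have been pushed under the low bench shelf. Draw every one of them out with the long-handled scoop, not with the fingers and without striking the shelf or upsetting what stands on it, then lay each flat on the floor of the tray that already holds one of its kind, side by side and not stacked, leaving the one that is there in its tray. Finally the scoop must lie back on its mat, lying along it.

Things in the scene. Friction and masses are not known exactly. Their poses are not given: they have to be found in the camera images.
- riser: Fixed low wire shelf, 430 mm wide (y -215 to 215), 200 mm deep (x 0 to 200), open to the front and sides. Origin on the bench under the middle of its front edge; x points into it, away from the robot, z up. Underside of the wires 100 mm over the bench, top 108. Two legs 12 mm thick at x 192, y -207 and 207, none in front. Below it only the strays: their middles start at x 45 to 70 mm, about 88 mm apart in y.
- scoop: Long-handled scoop, 305 mm, 0.12 to 0.18 kg, lying level. Origin: level of its underside, below the middle of the black rubber grip; x along the handle to the blade, z up. It balances within 15 mm of the origin. Grip: x -35 to 35, 18 mm wide, z 24 to 48 mm. Bar: 14 mm wide, z 30 to 42, x -100 to 200. Foot under the rear end (x -102 to -88, 30 mm wide, z 0 to 30).
- scoop_blade (a point): Middle of the scoop blade's lower edge, at x = 200 mm of the scoop, z 0. The blade is an upright plate 80 mm wide (y), 4 mm thick, 34 mm tall; wings at its ends, 4 mm thick and 28 mm high, reach 16 mm back towards the grip, 72 mm clear between them. The head's top is 44 mm up; things to 30 mm tall fit below the bar.
- mat: Thin black sheet (1 mm, flush with the bench: nothing catches on it), 360 x 100 mm, where the scoop lives. Origin at its middle, at bench level; x along its length (roughly to the robot's right), z up.
- tray_1: Fixed shallow white tray, outer 160 (x) x 165 (y) mm, origin at the middle of its underside, floor 3 mm thick, inside 150 x 155 mm, rim 11 mm above the bench; z up. The one nearer the middle of the bench.
- tray_2: Fixed shallow white tray, the same as tray_1; the one further to the left.
- fuse_sample: The fuse carton that lies in one of the trays from the start (in the y > 0 half of the tray); it shows that this is the tray for fuse cartons. 36 (x) x 62 (y) x 22 (z) mm, origin at the middle of its underside.
- tape_sample: The roll of tape that lies flat in the other tray from the start (in the y > 0 half of the tray); it shows that this is the tray for tape. Diameter about 54 mm, 19 mm tall, origin at the middle of its underside (within 2 mm).
- fuse_1: Stray small fuse carton, a block 36 (x) x 62 (y) x 22 (z) mm, 0.04 to 0.085 kg, origin at the middle of its underside; may be absent.
- fuse_2: Same carton as fuse_1. May be absent.
- tape_1: Stray roll of tape lying flat, diameter about 54 mm, 19 mm tall, 0.04 to 0.085 kg, origin at the middle of its underside (within 2 mm), z up; may be absent.
- tape_2: Same roll as tape_1. May be absent.
- wash_bottle: Bystander standing loose on the white board (riser x 97 to 200 mm, top 108 mm over the bench) on the shelf's rear part: white plastic wash bottle with a bent spout, 64 x 94 x 192 mm; origin at the middle of its underside.
- beaker: Bystander standing loose on the white board (riser x 97 to 200 mm, top 108 mm over the bench) on the shelf's rear part: small beaker, 50 mm across, 59 mm tall; origin at the middle of its underside.
- dropper_bottle: Bystander standing loose on the white board (riser x 97 to 200 mm, top 108 mm over the bench) on the shelf's rear part: dropper bottle, 34 mm across, 102 mm tall; origin at the middle of its underside.
Not all that is in view belongs to the job. What is shaped like the tape_2 but red is not meant.

How it is judged (in metres and radians):
On the way:
1. every stray is out from under the shelf, clear of its front edge (x of each of fuse_1, fuse_2, tape_1, tape_2 in the frame of riser below -0.035 m), for 0.2 s.
At the end, for the whole second after the job is handed in: Every stray lies flat on the floor of the tray holding the sample of its kind (middle within 70 mm in x, 72 mm in y of the tray's), samples still in their own trays; the scoop lies level along its mat (0.25 rad), origin within 100 mm of its middle lengthwise, 35 mm across; all at rest ((((x of fuse_sample in the frame of tray_1 between -0.07 and 0.07 m and y of fuse_sample in the frame of tray_1 between -0.072 and 0.072 m and z of fuse_sample in the frame of tray_1 between -0.01 and 0.012 m and angle between fuse_sample's own z axis and vertical below 0.15 rad) and (x of fuse_1 in the frame of tray_1 between -0.07 and 0.07 m and y of fuse_1 in the frame of tray_1 between -0.072 and 0.072 m and z of fuse_1 in the frame of tray_1 between -0.01 and 0.012 m and angle between fuse_1's own z axis and vertical below 0.15 rad) and (x of fuse_2 in the frame of tray_1 between -0.07 and 0.07 m and y of fuse_2 in the frame of tray_1 between -0.072 and 0.072 m and z of fuse_2 in the frame of tray_1 between -0.01 and 0.012 m and angle between fuse_2's own z axis and vertical below 0.15 rad)) or ((x of fuse_sample in the frame of tray_2 between -0.07 and 0.07 m and y of fuse_sample in the frame of tray_2 between -0.072 and 0.072 m and z of fuse_sample in the frame of tray_2 between -0.01 and 0.012 m and angle between fuse_sample's own z axis and vertical below 0.15 rad) and (x of fuse_1 in the frame of tray_2 between -0.07 and 0.07 m and y of fuse_1 in the frame of tray_2 between -0.072 and 0.072 m and z of fuse_1 in the frame of tray_2 between -0.01 and 0.012 m and angle between fuse_1's own z axis and vertical below 0.15 rad) and (x of fuse_2 in the frame of tray_2 between -0.07 and 0.07 m and y of fuse_2 in the frame of tray_2 between -0.072 and 0.072 m and z of fuse_2 in the frame of tray_2 between -0.01 and 0.012 m and angle between fuse_2's own z axis and vertical below 0.15 rad))) and (((x of tape_sample in the frame of tray_1 between -0.07 and 0.07 m and y of tape_sample in the frame of tray_1 between -0.072 and 0.072 m and z of tape_sample in the frame of tray_1 between -0.01 and 0.012 m and angle between tape_sample's own z axis and vertical below 0.15 rad) and (x of tape_1 in the frame of tray_1 between -0.07 and 0.07 m and y of tape_1 in the frame of tray_1 between -0.072 and 0.072 m and z of tape_1 in the frame of tray_1 between -0.01 and 0.012 m and angle between tape_1's own z axis and vertical below 0.15 rad) and (x of tape_2 in the frame of tray_1 between -0.07 and 0.07 m and y of tape_2 in the frame of tray_1 between -0.072 and 0.072 m and z of tape_2 in the frame of tray_1 between -0.01 and 0.012 m and angle between tape_2's own z axis and vertical below 0.15 rad)) or ((x of tape_sample in the frame of tray_2 between -0.07 and 0.07 m and y of tape_sample in the frame of tray_2 between -0.072 and 0.072 m and z of tape_sample in the frame of tray_2 between -0.01 and 0.012 m and angle between tape_sample's own z axis and vertical below 0.15 rad) and (x of tape_1 in the frame of tray_2 between -0.07 and 0.07 m and y of tape_1 in the frame of tray_2 between -0.072 and 0.072 m and z of tape_1 in the frame of tray_2 between -0.01 and 0.012 m and angle between tape_1's own z axis and vertical below 0.15 rad) and (x of tape_2 in the frame of tray_2 between -0.07 and 0.07 m and y of tape_2 in the frame of tray_2 between -0.072 and 0.072 m and z of tape_2 in the frame of tray_2 between -0.01 and 0.012 m and angle between tape_2's own z axis and vertical below 0.15 rad))) and linear speed of each of fuse_1, fuse_2, tape_1, tape_2, scoop below 0.02 m/s and horizontal distance between fuse_sample and tape_sample above 0.1 m and x of scoop in the frame of mat between -0.1 and 0.1 m and y of scoop in the frame of mat between -0.035 and 0.035 m and z of scoop in the frame of mat between -0.006 and 0.01 m and angle between scoop's own z axis and vertical below 0.1 rad and angle between the x axis of scoop and the x axis of mat, either way round below 0.25 rad); the robot touches nothing.
It fails at once if the shelf is struck (over 4 N) by the scoop or the robot (contact force between riser and scoop above 4 N or contact force between riser and the fingers above 4 N or contact force between riser and the arm above 4 N).
It fails at once if a stray is touched by the fingers while it is still under the shelf ((contact force between the fingers and fuse_1 above 0.5 N and x of fuse_1 in the frame of riser above 0.01 m) or (contact force between the fingers and fuse_2 above 0.5 N and x of fuse_2 in the frame of riser above 0.01 m) or (contact force between the fingers and tape_1 above 0.5 N and x of tape_1 in the frame of riser above 0.01 m) or (contact force between the fingers and tape_2 above 0.5 N and x of tape_2 in the frame of riser above 0.01 m)).
It fails at once if a thing on top of the shelf is moved more than 30 mm (distance of any of wash_bottle, beaker, dropper_bottle from where it was at the start of the episode above 0.03 m).
It fails at once if the carton or the roll that was in a tray from the start is lifted out (height (world z) of any of fuse_sample, tape_sample above 0.05 m).
Of fuse_1, fuse_2, tape_1, tape_2 only 3 to 4 are there at a start; the rules pass over those that are not, and their reading is None.
At some moment in a run one of fuse_1, fuse_2, tape_1, tape_2 may be knocked a few centimetres aside while the robot is not near it.
Once in a run the grip may slacken for a moment while it holds something.
It also fails if it takes over 210 s, if anything falls off the work surface, if the arm or the gripper's body presses on something with over 40 N, if the wrist force passes 120 N, or if a joint passes its speed limit or range.

ROBOT

A 6-joint arm with a two-finger parallel gripper is mounted at the origin on a cart in front of the work surface, level with it; the furniture and walls round the work are solid. World frame = base frame: x ahead of the robot, y to its left, z up, the work surface at z = 0. Lengths are in mm, angles in rad, forces in N, time in s.
With the tool pointing down it reaches from about 300 to 825 mm from the base axis. Payload 5.4 kg.
Tool frame: the origin (TCP) lies between the finger pads; the fingertips stand 8 mm ahead of it and the grasp point (between the pads) lies 11 mm behind it; z points along the fingers, y is the line along which they close (so a half turn about z gives the same grasp; the last joint's range is limited). The gripper opens to 92 mm and grips with 3 to 60 N. Pads are 20 mm wide; open, the fingers measure 128 mm over their backs; the gripper's body (75 mm by 189 mm) begins 69 mm behind the grasp point.
Start: joints at [-0.21, 0.158, 1.597, -0, 1.386, -0.21], TCP at [574.984, -0.018, 222.601] pointing down, gripper open.
Joint ranges: [-2.91, 2.91], [-0.94, 2.29], [0.18, 2.7], [-1.29, 4.43], [0.17, 2.64], [-3, 3]. Speed limits (rad/s): [2.57, 2.57, 3.14, 3.14, 3.14, 3.14].

INTERFACE

Orientations are given as a rotation vector (axis times angle).
In Python, from plant import manip gives the robot as it stands. The module is installed in compiled form; this text tells all that it offers.
- The arm moves only by the shell command python3 -m handwheel 'ROWS' [FORCE]. ROWS is JSON, a list of rows, each a list of 7 numbers: the shift along the tool's x, y, z scaled (see below), then the turn, a rotation vector about the tool's x, y, z scaled (see below), then the gripper's target within -1 to 1 (fully open at 1, half-way at 0, shut at -1). In form: [[dx, dy, dz, ax, ay, az, hand], ...]. A call has 1 to 5 rows; each row is the pose to reach, as a shift and turn from the pose commanded when the call began, along the tool's axes at that moment; what a row does not reach only later rows make up. The controller multiplies each number of a shift by 0.15 m and each number of a turn by 60 degrees. A row lasts 1/8 s, in which the tool goes at most 62.5 mm and 10.7 degrees, less where a joint would pass 70% of its speed; a pose out of reach is approached as far as the arm can. A call with a number of a shift or a turn outside -1 to 1 is refused whole. A call with a gripper value outside its range is refused whole. The fingers move at their own pace and stop on an object; FORCE is the grip in N (left out, the last holds). Time passes only in rows, so rows that repeat a pose let the fingers close. It gives the time, the measured TCP pose, the force, the opening and the grip force at its end, in the units of the state.
- manip.get_state(): the state, without advancing time (a new reading comes with each control period).
- manip.read_camera(name): name is "scene" or "side" or "wrist"; returns the picture (420x560x3 uint8, red, green, blue); there is no depth.
- manip.get_calibration(name): a dict with "vfov" (degrees; the focal length in pixels is half the picture's height over the tangent of half this angle, whatever the lens; pixels are square), "cx", "cy" (the principal point, pixels), "extrinsics" (4x4, takes a point from camera to world coordinates); the wrist camera has in their place "mount" (4x4, takes a point from camera to tool coordinates, whose origin is the TCP and whose axes are the flange's). Camera axes: x right, y up, looking along -z (the intrinsics and any distortion apply to the point x, -y, -z); pixel columns grow to the right and rows downward; lengths in mm; the calibration is good to about 2 mm. A picture is of the moment at which its call begins: read the wrist's pose just before it. get_calibration takes no time and is no camera call.
- manip.finish_job(): hands the job in; it is judged then, once.
Trained networks look in the newest picture that a camera, given by its name, has taken for a name from the list of things; names that differ only in an ending like _2 or _b are one class to them, and where a whole thing is asked for, a point or a joint stands for the part that bears it (a point fixed in the world has none). Each returns a list of dicts, best first, with "p" (0 to 1); they miss things now and then, are a little off and sometimes report something else, mostly with a low value. They report only what shows in the picture. A call takes as long as a camera call. They do not tell look-alikes from the thing itself.
- manip.outline_of(camera, label): "pixels" (420x560 bool, what is visible of it) and "position" ([row, column] in pixels, amid what is visible of it).
- manip.tip_of(camera, label): "position" ([row, column] in pixels: a listed point, or the origin of a listed thing).
The state is a dict: "time": time; "joints": joint angles; "dq": joint speeds; "tau": joint torques, N m; "position": TCP position; "orientation": TCP orientation; "wrist_force": force on the tool from outside, world axes, zero at the start; "wrist_torque": the same for the moment, N m; "grip_width": finger opening in mm; "gripper_force": force on a finger pad.
Only numpy, scipy, OpenCV 4.12 (cv2) and the standard library are available. Lean on these libraries where they do the work, as an engineer would, in place of code of your own. Each camera call takes 0.05 s, during which the arm holds its last target. There are 200 camera calls.

## Working session

There is one attempt and no reset: what is moved stays moved. The work goes in short steps, Python scripts to look and compute and a shell command to move; the robot and the scene stay as the last step left them, time stands still between calls to the robot, and variables do not carry over. Pictures are saved under pics/ and viewed, at most 19 in all, crops included, and the job is handed in when it is done.

```bash
mkdir -p pics; cat > h.py <<'E'
import numpy as np, cv2, json
from scipy.spatial.transform import Rotation as R
from plant import manip
def cam(name):
    c=manip.get_calibration(name)
    f=210/np.tan(np.radians(c['vfov'])/2)
    if 'extrinsics' in c: T=np.array(c['extrinsics'])
    else:
        s=manip.get_state(); M=np.eye(4); M[:3,:3]=R.from_rotvec(s['orientation']).as_matrix(); M[:3,3]=s['position']
        T=M@np.array(c['mount'])
    return f,c['cx'],c['cy'],T,c
def ray(name,rc,z):
    f,cx,cy,T,c=cam(name)
    d=T[:3,:3]@np.array([(rc[1]-cx)/f,-(rc[0]-cy)/f,-1]); o=T[:3,3]
    return (o+d*(z-o[2])/d[2])
def proj(name,p):
    f,cx,cy,T,c=cam(name)
    q=np.linalg.inv(T)@np.append(p,1); return np.array([cy-f*q[1]/-q[2], cx+f*q[0]/-q[2]])
def snap(name,fn):
    im=manip.read_camera(name); cv2.imwrite('pics/'+fn,cv2.cvtColor(im,cv2.COLOR_RGB2BGR)); return im
E
python3 - <<'E'
from h import *
for n in ('scene','side','wrist'):
    snap(n,n+'0.png'); c=cam(n); print(n,c[4].keys(),round(c[0]),c[1:3],c[3].round(2).tolist())
    if n=='wrist': print(c[4])
    for l in ('riser','scoop','scoop_blade','mat','tray_1','fuse_1','tape_1','wash_bottle'):
        print(l,[(np.round(d['position']).tolist(),round(d['p'],2)) for d in manip.tip_of(n,l)])
print(manip.get_state())
E
```

```text
scene dict_keys(['vfov', 'cx', 'cy', 'extrinsics']) 432 (279.53712416839585, 206.05432892527645) [[0.55, 0.37, -0.75, -234.13], [-0.83, 0.23, -0.5, -548.99], [-0.02, 0.9, 0.44, 581.36], [0.0, 0.0, 0.0, 1.0]]
riser []
scoop [([296.0, 289.0], 0.74)]
scoop_blade [([322.0, 378.0], 0.64), ([250.0, 204.0], 0.39)]
mat [([301.0, 308.0], 0.92)]
tray_1 [([250.0, 205.0], 0.85), ([303.0, 306.0], 0.72), ([233.0, 143.0], 0.58)]
fuse_1 [([243.0, 377.0], 0.91), ([234.0, 344.0], 0.57)]
tape_1 [([229.0, 319.0], 0.77), ([252.0, 410.0], 0.76), ([230.0, 272.0], 0.7)]
wash_bottle []
side dict_keys(['vfov', 'cx', 'cy', 'extrinsics']) 383 (282.9373446000381, 202.98196154023532) [[0.82, 0.34, -0.46, 101.12], [-0.57, 0.52, -0.64, -690.53], [0.02, 0.78, 0.62, 774.36], [0.0, 0.0, 0.0, 1.0]]
riser []
scoop [([291.0, 251.0], 0.61)]
scoop_blade [([348.0, 304.0], 0.98)]
mat [([299.0, 260.0], 0.69)]
tray_1 [([216.0, 217.0], 0.92), ([189.0, 182.0], 0.57), ([345.0, 300.0], 0.47)]
fuse_1 [([240.0, 338.0], 0.54), ([263.0, 357.0], 0.52)]
tape_1 [([282.0, 384.0], 0.6), ([217.0, 281.0], 0.59), ([223.0, 320.0], 0.46)]
wash_
[... 1016 characters left out ...]
e []
{'time': 1.35, 'joints': array([-2.10097241e-01,  1.58400230e-01,  1.59699024e+00,  1.76948692e-05,
        1.38622009e+00, -2.10098628e-01]), 'dq': array([-0.00071406, -0.00026733, -0.00011028,  0.00097386, -0.00173544,
       -0.00159331]), 'tau': array([ 1.76073636e-04, -3.85561645e+01, -3.22354746e+01,  7.01423432e-02,
        3.08048911e-02,  9.38876411e-06]), 'position': array([ 5.74982879e+02, -1.03199335e-02,  2.22605910e+02]), 'orientation': array([-2.22142622e+00, -2.22142209e+00, -7.62285809e-06]), 'wrist_force': array([-0.44502691, -0.29233412, -0.03205327]), 'wrist_torque': array([ 0.01693112, -0.00102308,  0.03894578]), 'gripper_force': 0.0, 'grip_width': 91.7270492613225}
```

View three.

```bash
python3 -c "
import cv2,numpy as np
a=cv2.imread('pics/scene0.png');cv2.imwrite('pics/scene0b.png',cv2.resize(a[60:400,20:480],(800,591),interpolation=3))"
```

```text
(no output)
```

View pics/scene0b.png

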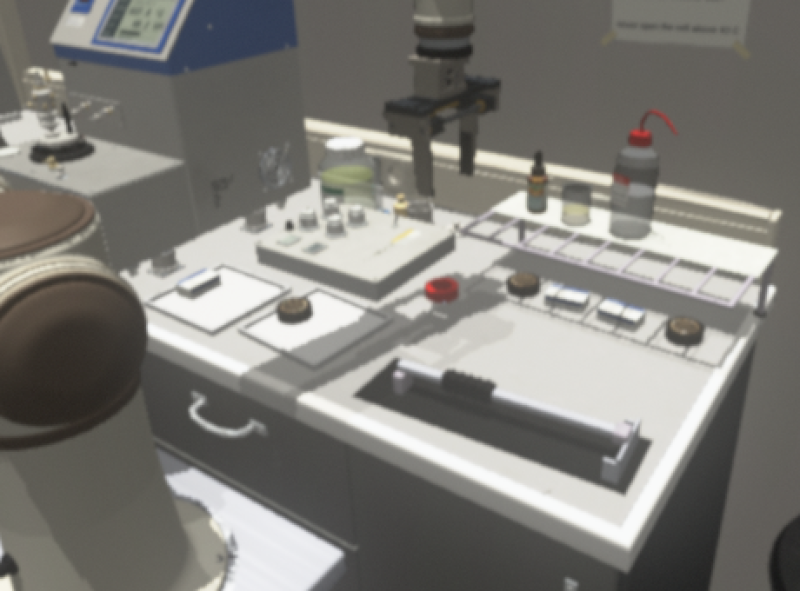

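View pics/side0.png

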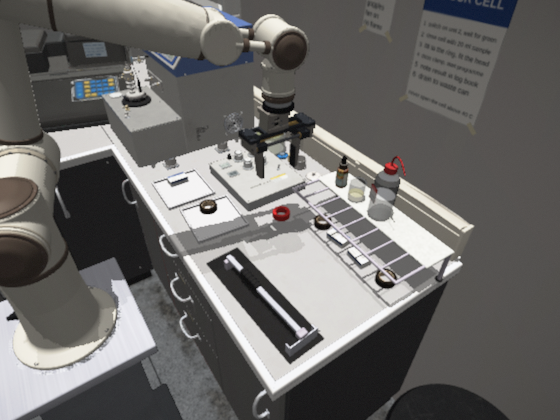

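View pics/wrist0.png

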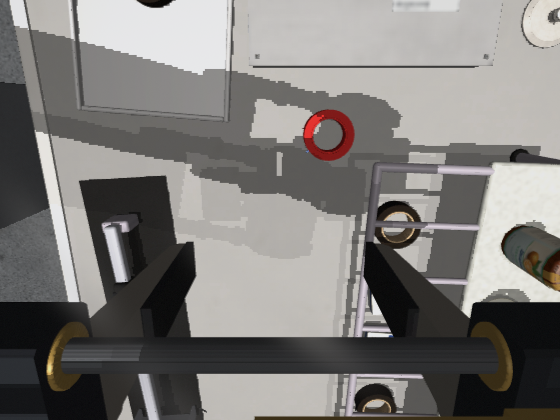

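```bash
python3 - <<'E'
from h import *
for n in ('scene','side','wrist'):
    for l,z in (('tape_1',9.5),('fuse_1',11),('scoop',24),('mat',0),('tray_1',5),('wash_bottle',200),('riser',104)):
        for d in manip.outline_of(n,l):
            print(n,l,round(d['p'],2),np.round(d['position']).tolist(),ray(n,d['position'],z).round()[:2],int(d['pixels'].sum()))
    for l,z in (('tape_1',0),('fuse_1',0),('scoop',0),('scoop_blade',0),('mat',0),('tray_1',0)):
        for d in manip.tip_of(n,l): print(n,'TIP',l,round(d['p'],2),ray(n,d['position'],z).round()[:2])
for rc in ((165,375),(405,347)): print(ray('wrist',rc,104).round())
# riser corners in scene crop (zoom): scale 800/460
for p in ((462,232),(742,300),(777,255)):
    rc=(p[1]/1.739+60,p[0]/1.739+20); print('scene',ray('scene',rc,104).round())
print('side',ray('side',(188,305),104).round(),ray('side',(292,398),104).round())
E
```

```text
scene tape_1 0.8 [229.0, 272.0] [611.  45.] 269
scene tape_1 0.79 [226.0, 319.0] [694. -54.] 228
scene tape_1 0.75 [251.0, 412.0] [ 700. -310.] 319
scene fuse_1 0.88 [242.0, 375.0] [ 694. -217.] 381
scene fuse_1 0.88 [232.0, 344.0] [ 697. -128.] 304
scene scoop 0.89 [293.0, 323.0] [ 420. -213.] 1554
scene mat 0.8 [309.0, 319.0] [ 395. -218.] 3690
scene tray_1 0.79 [234.0, 148.0] [419. 326.] 1726
scene tray_1 0.58 [248.0, 204.0] [441. 142.] 2051
scene tray_1 0.16 [306.0, 316.0] [ 394. -210.] 4008
scene wash_bottle 0.75 [165.0, 384.0] [ 748. -203.] 1387
scene riser 0.81 [201.0, 404.0] [ 769. -256.] 3341
scene riser 0.59 [224.0, 133.0] [318. 241.] 271
scene riser 0.48 [250.0, 413.0] [ 549. -350.] 354
scene TIP tape_1 0.77 [695. -52.]
scene TIP tape_1 0.76 [ 712. -303.]
scene TIP tape_1 0.7 [623.  55.]
scene TIP fuse_1 0.91 [ 706. -218.]
scene TIP fuse_1 0.57 [ 704. -124.]
scene TIP scoop 0.74 [ 398. -143.]
scene TIP scoop_blade 0.64 [ 424. -335.]
scene TIP scoop_blade 0.39 [441. 143.]
scene TIP mat 0.92 [ 405. -186.]
scene TIP tray_1 0.85 [442. 140.]
scene TIP tray_1 0.72 [ 399. -185.]

[... 1360 characters left out ...]
t wash_bottle 0.7 [332.0, 374.0] [634. -57.] 197
wrist wash_bottle 0.29 [300.0, 500.0] [709. -33.] 160
wrist riser 0.73 [223.0, 491.0] [758. -17.] 14447
wrist TIP tape_1 0.95 [709. -51.]
wrist TIP tape_1 0.83 [ 703. -314.]
wrist TIP tape_1 0.65 [625.  51.]
wrist TIP tape_1 0.63 [ 697. -220.]
wrist TIP tape_1 0.52 [ 706. -135.]
wrist TIP fuse_1 0.54 [ 707. -134.]
wrist TIP fuse_1 0.45 [ 700. -219.]
wrist TIP scoop 0.91 [ 398. -141.]
wrist TIP scoop_blade 0.84 [ 419. -346.]
wrist TIP tray_1 0.66 [ 399. -140.]
wrist TIP tray_1 0.59 [445. 155.]
[653.  34. 104.]
[ 644. -215.  104.]
scene [654.  29. 104.]
scene [ 662. -390.  104.]
scene [ 820. -398.  104.]
side [688.  16. 104.] [ 625. -403.  104.]
```

```bash
python3 -c "
import cv2,numpy as np
a=cv2.imread('pics/scene0.png');b=cv2.imread('pics/side0.png')
cv2.imwrite('pics/crop1.png',np.hstack([cv2.resize(a[180:290,250:490][:,:],(800,367),interpolation=3)]));
x=cv2.resize(b[170:310,260:460],(800,560),interpolation=3);cv2.imwrite('pics/crop2.png',x)"
```

```text
(no output)
```

View pics/crop2.png

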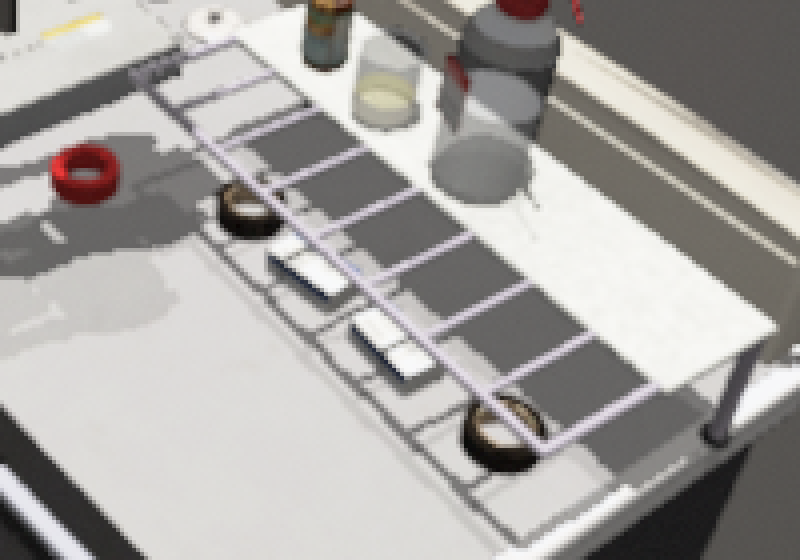

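```bash
cat >> h.py <<'E'
def plan(x,y,z,phi=None):
    """shift+turn in tool units from the measured pose to TCP target, tool straight down, tool y at phi deg in world"""
    s=manip.get_state(); M=R.from_rotvec(s['orientation'])
    cur=np.degrees(np.arctan2(M.as_matrix()[1,1],M.as_matrix()[0,1]))
    phi=cur if phi is None else phi
    d=M.inv().apply(np.array([x,y,z])-s['position'])/150
    a=np.radians(phi); N=R.from_matrix(np.array([[-np.sin(a),np.cos(a),0],[np.cos(a),np.sin(a),0],[0,0,-1]]).T)
    r=np.degrees((M.inv()*N).as_rotvec())/60
    print('at',s['position'].round(1),'phi',round(cur,1),'w',round(s['grip_width'],1),'f',round(s['gripper_force'],1),'t',round(s['time'],1),'| d',d.round(3),'turn',r.round(3))
E
python3 -m handwheel '[[-0.5,-0.6,0.3,0,0,-0.105,1],[-0.5,-0.6,0.3,0,0,-0.105,1],[-0.5,-0.6,0.3,0,0,-0.105,1],[-0.5,-0.6,0.3,0,0,-0.105,1]]' 50
python3 - <<'E'
from h import *
plan(398,-145,100,6.3)
print(ray('side',(191,296),104),ray('side',(282,396),104))
for l in ('scoop','scoop_blade'):
    manip.read_camera('wrist')
    print(l,[(ray('wrist',d['position'],0).round(),round(d['p'],2)) for d in manip.tip_of('wrist',l)])
E
```

```text
time: 3.8
position: [485.7, -75.2, 178.4]
orientation: [2.096, 2.338, 0.001]
wrist_force: [-0.1, 0.5, 0.7]
grip_width: 91.7
gripper_force: 0.0
at [485.7 -75.2 178.4] phi 6.3 w 91.7 f 0.0 t 3.8 | d [-0.398 -0.633  0.522] turn [ 0.002  0.001 -0.001]
[656.40207779  18.36432593 104.        ] [ 642.86776813 -381.09630761  104.        ]
scoop [(array([ 400., -143.,    0.]), 0.67)]
scoop_blade []
```

```bash

python3 -m handwheel '[[-0.4,-0.63,0.3,0,0,0,1],[-0.4,-0.63,0.52,0,0,0,1],[-0.4,-0.63,0.52,0,0,0,1],[-0.4,-0.63,0.52,0,0,0,1]]' >/dev/null
python3 -m handwheel '[[0,0,0.3,0,0,0,1],[0,0,0.5,0,0,0,1],[0,0,0.5,0,0,0,1],[0,0,0.5,0,0,0,0],[0,0,0.5,0,0,0,-1]]' 50
python3 -m handwheel '[[0,0,0,0,0,0,-1],[0,0,0,0,0,0,-1],[0,0,0,0,0,0,-1],[0,0,0,0,0,0,-1],[0,0,0,0,0,0,-1]]' 50
```

```text
time: 5.12
position: [399.4, -145.9, 26.5]
orientation: [2.093, 2.338, 0.001]
wrist_force: [-0.6, -1.1, 0.1]
grip_width: 74.0
gripper_force: 0.0
time: 5.75
position: [397.6, -145.0, 24.6]
orientation: [-2.096, -2.34, -0.0]
wrist_force: [0.3, 0.5, -0.1]
grip_width: 23.9
gripper_force: 0.2
```

```bash

python3 -m handwheel '[[0,0,0,0,0,0,-1],[0,0,0,0,0,0,-1],[0,0,0,0,0,0,-1]]' 50
python3 -m handwheel '[[0,0,-0.1,0,0,0,-1],[0,0,-0.2,0,0,0,-1],[0,0,-0.25,0,0,0,-1],[0,0,-0.25,0,0,0,-1]]' 50 
python3 -m handwheel '[[0,0,0,0,0,-0.14,-1],[0,0,0,0,0,-0.28,-1],[0,0,0,0,0,-0.42,-1],[0,0,0,0,0,-0.56,-1],[0,0,0,0,0,-0.7,-1]]' 50 >/dev/null
python3 -m handwheel '[[0,0,0,0,0,-0.14,-1],[0,0,0,0,0,-0.28,-1],[0,0,0,0,0,-0.42,-1],[0,0,0,0,0,-0.56,-1],[0,0,0,0,0,-0.7,-1]]' 50 >/dev/null
python3 - <<'E'
from h import *
plan(400,-145,62,90)
snap('side','side1.png')
print([(d['position'],ray('side',d['position'],37).round(),round(d['p'],2)) for d in manip.tip_of('side','scoop_blade')])
manip.read_camera('scene')
print([(d['position'],ray('scene',d['position'],37).round(),round(d['p'],2)) for d in manip.tip_of('scene','scoop_blade')])
E
```

```text
time: 6.12
position: [397.6, -145.0, 24.6]
orientation: [-2.096, -2.34, 0.0]
wrist_force: [-0.1, 0.0, -0.2]
grip_width: 17.8
gripper_force: 49.9
time: 6.62
position: [398.3, -145.5, 63.1]
orientation: [2.094, 2.339, 0.0]
wrist_force: [0.6, -0.2, -1.8]
grip_width: 17.7
gripper_force: 49.9
at [ 397.2 -144.7   61.6] phi 90.6 w 17.7 f 49.9 t 7.9 | d [-0.019 -0.002 -0.002] turn [ 0.001 -0.001  0.01 ]
[([250.7, 312.5], array([ 591., -151.,   37.]), 0.95)]
[([242.4, 332.7], array([ 593., -146.,   37.]), 0.73)]
```

View pics/side1.png

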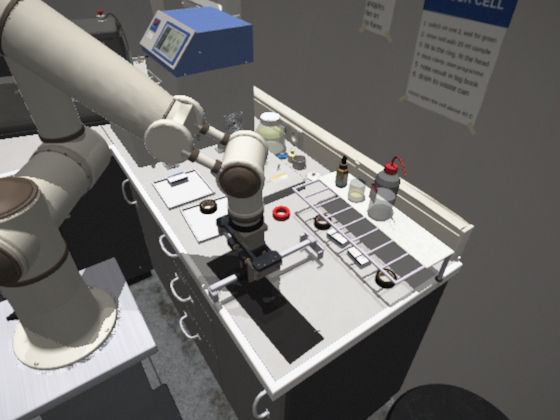

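```bash

python3 -m handwheel '[[0,0.105,0,0,0,0.01,-1],[-0.15,0.105,0,0,0,0.01,-1],[-0.3,0.105,0,0,0,0.01,-1],[-0.45,0.105,0,0,0,0.01,-1],[-0.6,0.105,0,0,0,0.01,-1]]' 50 >/dev/null
python3 -m handwheel '[[-0.12,0,0,0,0,0,-1],[-0.24,0,0,0,0,0,-1],[-0.36,0,0,0,0,0,-1],[-0.42,0,0,0,0,0,-1],[-0.42,0,0,0,0,0,-1]]' 50 
python3 - <<'E'
from h import *
plan(550,-129,60,90)
snap('side','side2.png')
for n in('side','scene'):
    if n=='scene': snap('scene','scene2.png')
    for l,z in (('scoop_blade',37),('fuse_1',0),('tape_1',0)):
        print(n,l,[(np.round(d['position']).tolist(),ray(n,d['position'],z).round()[:2].tolist(),round(d['p'],2)) for d in manip.tip_of(n,l)])
import cv2
b=cv2.imread('pics/side2.png');cv2.imwrite('pics/crop3.png',cv2.resize(b[170:310,260:460],(800,560),interpolation=3))
E
```

```text
time: 9.32
position: [550.6, -129.1, 61.9]
orientation: [-0.009, -3.141, -0.0]
wrist_force: [-0.4, -0.9, -1.9]
grip_width: 17.9
gripper_force: 49.9
at [ 550.6 -129.1   61.9] phi 89.7 w 17.9 f 49.9 t 9.3 | d [0.004 0.001 0.013] turn [ 0.    -0.    -0.006]
side scoop_blade [([228.0, 350.0], [737.0, -138.0], 0.87)]
side fuse_1 [([259.0, 355.0], [694.0, -215.0], 0.71), ([239.0, 338.0], [706.0, -127.0], 0.47)]
side tape_1 [([216.0, 284.0], [633.0, 43.0], 0.58), ([283.0, 383.0], [698.0, -316.0], 0.53), ([221.0, 321.0], [716.0, -38.0], 0.52)]
scene scoop_blade [([216.0, 353.0], [747.0, -129.0], 0.67), ([227.0, 320.0], [644.0, -82.0], 0.64)]
scene fuse_1 [([243.0, 375.0], [705.0, -214.0], 0.87), ([234.0, 344.0], [705.0, -124.0], 0.76)]
scene tape_1 [([248.0, 206.0], [453.0, 144.0], 0.69), ([251.0, 412.0], [718.0, -307.0], 0.62), ([230.0, 275.0], [623.0, 47.0], 0.58), ([228.0, 318.0], [695.0, -49.0], 0.51)]
```

View pics/crop3.png

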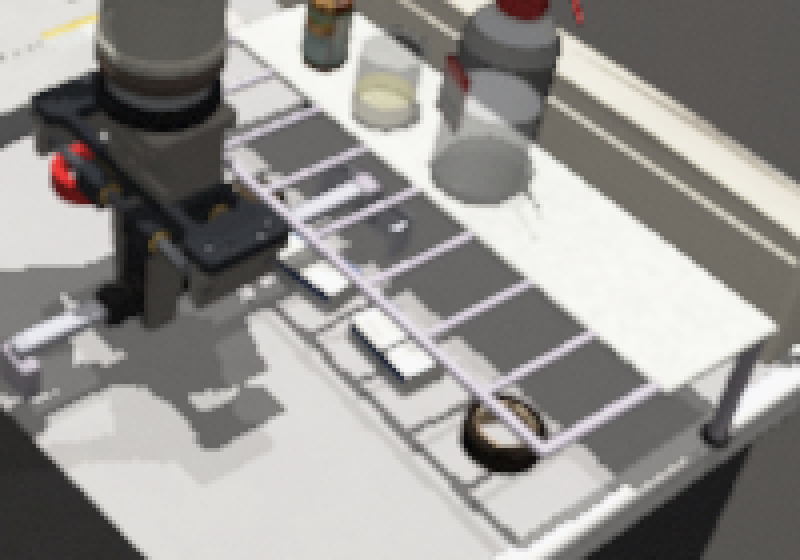

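```bash

python3 -m handwheel '[[-0.04,0,0.06,0,0,0,-1],[-0.04,0,0.12,0,0,0,-1],[-0.04,0,0.18,0,0,0,-1],[-0.04,0,0.235,0,0,0,-1],[-0.04,0,0.235,0,0,0,-1]]' 50
python3 -m handwheel '[[0.1,0,0,0,0,0,-1],[0.2,0,0,0,0,0,-1],[0.3,0,0,0,0,0,-1],[0.4,0,0,0,0,0,-1],[0.5,0,0,0,0,0,-1]]' 50
python3 -m handwheel '[[0.1,0,0,0,0,0,-1],[0.2,0,0,0,0,0,-1],[0.3,0,0,0,0,0,-1],[0.4,0,0,0,0,0,-1],[0.5,0,0,0,0,0,-1]]' 50 | head -2
python3 -m handwheel '[[0.1,0,0,0,0,0,-1],[0.2,0,0,0,0,0,-1],[0.3,0,0,0,0,0,-1],[0.4,0,0,0,0,0,-1],[0.4,0,0,0,0,0,-1]]' 50
python3 - <<'E'
from h import *
plan(340,-129,27,90)
for n in('side','scene'):
    snap(n,n+'3.png')
    for l,z in (('scoop_blade',2),('fuse_1',0),('tape_1',0)):
        print(n,l,[(np.round(d['position']).tolist(),ray(n,d['position'],z).round()[:2].tolist(),round(d['p'],2)) for d in manip.tip_of(n,l)])
b=cv2.imread('pics/side3.png');cv2.imwrite('pics/crop4.png',cv2.resize(b[170:310,240:440],(800,560),interpolation=3))
E
```

```text
time: 10.35
position: [555.8, -128.9, 25.8]
orientation: [-0.008, -3.14, -0.001]
wrist_force: [-0.1, -0.2, -1.6]
grip_width: 17.6
gripper_force: 49.9
time: 10.98
position: [481.5, -129.0, 27.3]
orientation: [0.008, 3.141, -0.001]
wrist_force: [0.3, 0.3, -0.9]
grip_width: 17.8
gripper_force: 49.9
time: 11.6
position: [406.5, -128.6, 27.3]
time: 12.22
position: [346.2, -128.1, 27.0]
orientation: [0.01, 3.141, -0.001]
wrist_force: [0.2, -0.7, -1.1]
grip_width: 17.6
gripper_force: 49.9
at [ 346.2 -128.1   27. ] phi 89.6 w 17.6 f 49.9 t 12.2 | d [ 0.042 -0.006  0.   ] turn [-0.     0.    -0.006]
side scoop_blade [([264.0, 293.0], [539.0, -136.0], 0.8)]
side fuse_1 [([263.0, 355.0], [683.0, -225.0], 0.82), ([185.0, 340.0], [893.0, 73.0], 0.59), ([265.0, 285.0], [521.0, -124.0], 0.47)]
side tape_1 [([214.0, 281.0], [630.0, 56.0], 0.79), ([283.0, 384.0], [699.0, -318.0], 0.71), ([221.0, 321.0], [716.0, -39.0], 0.46)]
scene scoop_blade [([261.0, 316.0], [549.0, -127.0], 0.65), ([253.0, 412.0], [705.0, -310.0], 0.2)]
scene fuse_1 [([244.0, 374.0], [695.0, -213.0], 0.6), ([266.0, 309.0], [520.0, -122.0], 0.43)]
scene tape_1 [([253.0, 412.0], [706.0, -310.0], 0.72), ([230.0, 318.0], [690.0, -53.0], 0.55)]
```

View pics/crop4.png

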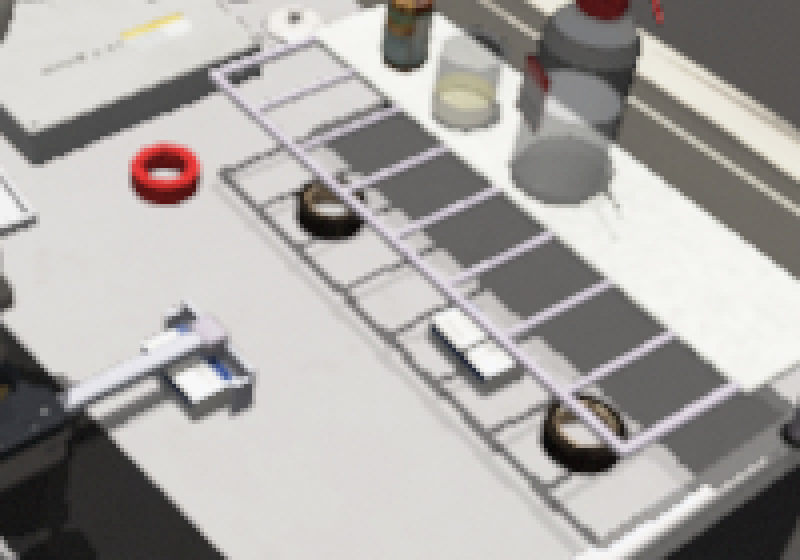

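```bash

python3 -m handwheel '[[0,0,-0.12,0,0,0,-1],[0,0,-0.24,0,0,0,-1],[0,-0.15,-0.24,0,0,0,-1],[0,-0.3,-0.24,0,0,0,-1],[0,-0.45,-0.24,0,0,0,-1]]' 50 |head -2
python3 -m handwheel '[[-0.1,-0.15,0,0,0,0,-1],[-0.25,-0.15,0,0,0,0,-1],[-0.4,-0.15,0,0,0,0,-1],[-0.55,-0.15,0,0,0,0,-1],[-0.7,-0.15,0,0,0,0,-1]]' 50 |head -2
python3 - <<'E'
from h import *
plan(548,-218,62,90)
E
```

```text
time: 13.25
position: [346.3, -196.2, 62.9]
time: 13.88
position: [451.9, -218.5, 62.5]
at [ 451.9 -218.5   62.5] phi 89.7 w 17.6 f 49.9 t 13.9 | d [-0.641  0.007  0.003] turn [ 0.    -0.    -0.005]
```

```bash

python3 -m handwheel '[[-0.14,0,0,0,0,0,-1],[-0.28,0,0,0,0,0,-1],[-0.42,0,0,0,0,0,-1],[-0.56,0,0,0,0,0,-1],[-0.64,0,0,0,0,0,-1]]' 50 |head -2
python3 - <<'E'
from h import *
plan(548,-218,62,90)
for n in('side','scene'):
    snap(n,n+'4.png')
    for l,z in (('scoop_blade',37),('fuse_1',0),('tape_1',0)):
        print(n,l,[(np.round(d['position']).tolist(),ray(n,d['position'],z).round()[:2].tolist(),round(d['p'],2)) for d in manip.tip_of(n,l)])
E
```

```text
time: 14.5
position: [547.9, -219.0, 62.5]
at [ 547.9 -219.    62.5] phi 89.7 w 17.9 f 49.9 t 14.5 | d [-0.001  0.006  0.003] turn [ 0.    -0.    -0.004]
side scoop_blade [([244.0, 372.0], [745.0, -221.0], 0.67)]
side fuse_1 [([265.0, 284.0], [518.0, -123.0], 0.88), ([264.0, 356.0], [684.0, -227.0], 0.67)]
side tape_1 [([283.0, 383.0], [696.0, -317.0], 0.72), ([216.0, 282.0], [629.0, 48.0], 0.52)]
scene scoop_blade [([226.0, 384.0], [737.0, -220.0], 0.96)]
scene fuse_1 [([244.0, 374.0], [699.0, -211.0], 0.72), ([265.0, 311.0], [527.0, -123.0], 0.64)]
scene tape_1 [([254.0, 415.0], [705.0, -318.0], 0.74), ([232.0, 272.0], [611.0, 49.0], 0.73), ([230.0, 319.0], [687.0, -57.0], 0.61)]
```

```bash

python3 -m handwheel '[[-0.03,0,0.06,0,0,0,-1],[-0.03,0,0.12,0,0,0,-1],[-0.03,0,0.18,0,0,0,-1],[-0.03,0,0.24,0,0,0,-1],[-0.03,0,0.24,0,0,0,-1]]' 50
python3 -m handwheel '[[0.1,0,0,0,0,0,-1],[0.2,0,0,0,0,0,-1],[0.3,0,0,0,0,0,-1],[0.4,0,0,0,0,0,-1],[0.5,0,0,0,0,0,-1]]' 50
python3 -m handwheel '[[0.1,0,0,0,0,0,-1],[0.2,0,0,0,0,0,-1],[0.3,0,0,0,0,0,-1],[0.4,0,0,0,0,0,-1],[0.5,0,0,0,0,0,-1]]' 50 | head -2
python3 -m handwheel '[[0.1,0,0,0,0,0,-1],[0.2,0,0,0,0,0,-1],[0.3,0,0,0,0,0,-1],[0.35,0,0,0,0,0,-1],[0.35,0,0,0,0,0,-1]]' 50
python3 - <<'E'
from h import *
plan(346,-310,62,90)
for n in('side','scene'):
    snap(n,n+'5.png')
    for l,z in (('scoop_blade',2),('fuse_1',0),('tape_1',0)):
        print(n,l,[(np.round(d['position']).tolist(),ray(n,d['position'],z).round()[:2].tolist(),round(d['p'],2)) for d in manip.tip_of(n,l)])
E
```

```text
time: 15.52
position: [550.9, -218.7, 25.7]
orientation: [-0.008, -3.14, -0.002]
wrist_force: [-0.3, 0.3, -1.0]
grip_width: 17.9
gripper_force: 49.9
time: 16.15
position: [476.4, -219.0, 27.3]
orientation: [0.008, 3.141, -0.001]
wrist_force: [-0.1, -0.0, -1.3]
grip_width: 17.7
gripper_force: 49.9
time: 16.77
position: [400.9, -218.5, 27.1]
time: 17.4
position: [348.5, -218.0, 26.8]
orientation: [-0.009, -3.141, -0.0]
wrist_force: [-1.0, 0.5, -1.2]
grip_width: 17.8
gripper_force: 49.9
at [ 348.5 -218.    26.8] phi 89.7 w 17.8 f 49.9 t 17.4 | d [ 0.013 -0.613 -0.235] turn [ 0.    -0.    -0.006]
side scoop_blade [([286.0, 316.0], [543.0, -228.0], 0.83)]
side fuse_1 [([265.0, 286.0], [522.0, -126.0], 0.71), ([288.0, 310.0], [527.0, -223.0], 0.64)]
side tape_1 [([214.0, 278.0], [625.0, 62.0], 0.66), ([282.0, 383.0], [700.0, -313.0], 0.64), ([224.0, 322.0], [711.0, -50.0], 0.46)]
scene scoop_blade [([276.0, 350.0], [535.0, -222.0], 0.76)]
scene fuse_1 [([276.0, 344.0], [530.0, -210.0], 0.51)]
scene tape_1 [([231.0, 275.0], [619.0, 44.0], 0.54), ([252.0, 410.0], [712.0, -304.0], 0.52), ([321.0, 304.0], [349.0, -210.0], 0.18)]
```

```bash

python3 -m handwheel '[[0,0,-0.12,0,0,0,-1],[0,0,-0.24,0,0,0,-1],[0,-0.15,-0.24,0,0,0,-1],[0,-0.3,-0.24,0,0,0,-1],[0,-0.45,-0.24,0,0,0,-1]]' 50 |head -2
python3 -m handwheel '[[-0.1,-0.18,0,0,0,0,-1],[-0.25,-0.18,0,0,0,0,-1],[-0.4,-0.18,0,0,0,0,-1],[-0.55,-0.18,0,0,0,0,-1],[-0.7,-0.18,0,0,0,0,-1]]' 50 |head -2
python3 -m handwheel '[[-0.14,0,0,0,0,0,-1],[-0.28,0,0,0,0,0,-1],[-0.42,0,0,0,0,0,-1],[-0.56,0,0,0,0,0,-1],[-0.66,0,0,0,0,0,-1]]' 50 
python3 - <<'E'
from h import *
plan(553,-312,62,90)
for n in('side','scene'):
    snap(n,n+'6.png')
    for l,z in (('scoop_blade',37),('fuse_1',0),('tape_1',0)):
        print(n,l,[(np.round(d['position']).tolist(),ray(n,d['position'],z).round()[:2].tolist(),round(d['p'],2)) for d in manip.tip_of(n,l)])
E
```

```text
time: 18.42
position: [348.3, -287.3, 62.1]
time: 19.05
position: [453.8, -314.3, 61.7]
time: 19.68
position: [552.9, -314.9, 61.4]
orientation: [-0.009, -3.141, -0.001]
wrist_force: [-0.2, -0.3, -1.0]
grip_width: 17.8
gripper_force: 49.9
at [ 552.9 -314.9   61.4] phi 89.7 w 17.8 f 49.9 t 19.7 | d [-0.     0.019 -0.004] turn [ 0.001 -0.001 -0.006]
side scoop_blade [([268.0, 400.0], [742.0, -323.0], 0.79)]
side fuse_1 [([267.0, 286.0], [520.0, -132.0], 0.92), ([289.0, 307.0], [521.0, -222.0], 0.84), ([185.0, 177.0], [422.0, 381.0], 0.72)]
side tape_1 [([282.0, 383.0], [699.0, -313.0], 0.58), ([215.0, 282.0], [632.0, 51.0], 0.55), ([222.0, 320.0], [713.0, -39.0], 0.51)]
scene scoop_blade [([234.0, 424.0], [749.0, -321.0], 0.79), ([180.0, 330.0], [943.0, 44.0], 0.26)]
scene fuse_1 [([268.0, 312.0], [516.0, -131.0], 0.96), ([280.0, 345.0], [517.0, -217.0], 0.6)]
scene tape_1 [([230.0, 318.0], [690.0, -53.0], 0.63), ([250.0, 414.0], [724.0, -308.0], 0.62), ([233.0, 271.0], [607.0, 47.0], 0.51)]
```

```bash

python3 -m handwheel '[[-0.07,0.04,0,0,0,0,-1],[-0.07,0.04,0.08,0,0,0,-1],[-0.07,0.04,0.16,0,0,0,-1],[-0.07,0.04,0.23,0,0,0,-1],[-0.07,0.04,0.23,0,0,0,-1]]' 50
python3 -m handwheel '[[0.1,0,0,0,0,0,-1],[0.2,0,0,0,0,0,-1],[0.3,0,0,0,0,0,-1],[0.4,0,0,0,0,0,-1],[0.5,0,0,0,0,0,-1]]' 50 | tail -3
python3 -m handwheel '[[0.1,0,0,0,0,0,-1],[0.2,0,0,0,0,0,-1],[0.3,0,0,0,0,0,-1],[0.4,0,0,0,0,0,-1],[0.5,0,0,0,0,0,-1]]' 50 | head -2
python3 -m handwheel '[[0.1,0,0,0,0,0,-1],[0.2,0,0,0,0,0,-1],[0.3,0,0,0,0,0,-1],[0.4,0,0,0,0,0,-1],[0.4,0,0,0,0,0,-1]]' 50
python3 - <<'E'
from h import *
plan(346,-54,62,90)
for n in('side','scene'):
    snap(n,n+'7.png')
    for l,z in (('scoop_blade',2),('fuse_1',0),('tape_1',0)):
        print(n,l,[(np.round(d['position']).tolist(),ray(n,d['position'],z).round()[:2].tolist(),round(d['p'],2)) for d in manip.tip_of(n,l)])
b=cv2.imread('pics/side7.png');cv2.imwrite('pics/crop7.png',cv2.resize(b[170:350,220:450],(767,600),interpolation=3))
E
```

```text
time: 20.7
position: [562.0, -307.0, 26.6]
orientation: [-0.008, -3.139, -0.003]
wrist_force: [0.4, 0.2, -1.8]
grip_width: 17.5
gripper_force: 49.9
wrist_force: [1.6, -0.4, -1.6]
grip_width: 17.4
gripper_force: 49.9
time: 21.95
position: [412.2, -307.0, 28.5]
time: 22.58
position: [351.9, -306.3, 28.1]
orientation: [-0.01, -3.141, -0.001]
wrist_force: [0.6, -0.8, -1.9]
grip_width: 17.8
gripper_force: 49.9
at [ 351.9 -306.3   28.1] phi 89.6 w 17.8 f 49.9 t 22.6 | d [ 0.05   1.682 -0.225] turn [ 0.001 -0.001 -0.006]
side scoop_blade [([308.0, 338.0], [545.0, -312.0], 0.97)]
side fuse_1 [([289.0, 308.0], [522.0, -223.0], 0.56), ([263.0, 285.0], [525.0, -119.0], 0.46)]
side tape_1 [([222.0, 321.0], [713.0, -43.0], 0.66), ([316.0, 328.0], [513.0, -312.0], 0.55)]
scene scoop_blade [([284.0, 388.0], [552.0, -306.0], 0.79), ([300.0, 307.0], [406.0, -183.0], 0.23)]
scene fuse_1 []
scene tape_1 [([232.0, 272.0], [609.0, 45.0], 0.73), ([226.0, 320.0], [711.0, -46.0], 0.62), ([292.0, 383.0], [522.0, -307.0], 0.62)]
```

View pics/crop7.png

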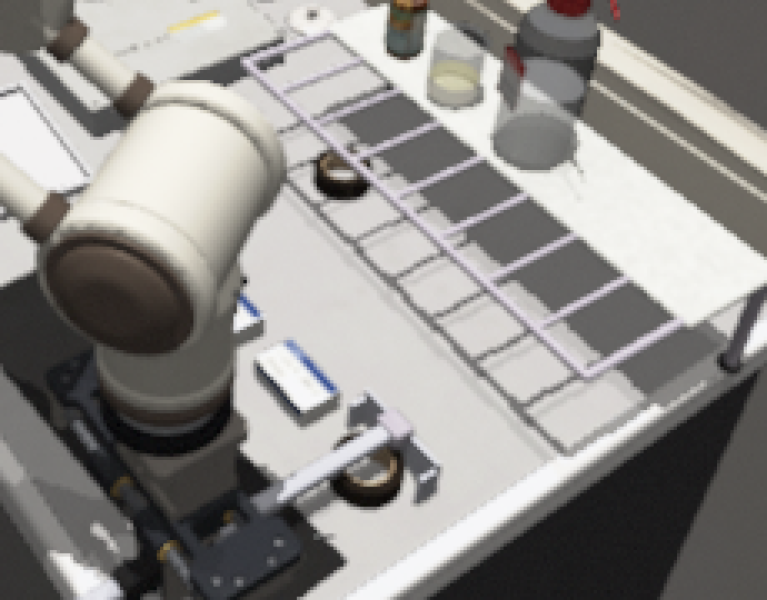

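```bash

python3 -m handwheel '[[0,0,-0.12,0,0,0,-1],[0,0,-0.24,0,0,0,-1],[0,0.2,-0.24,0,0,0,-1],[0,0.4,-0.24,0,0,0,-1],[0,0.6,-0.24,0,0,0,-1]]' 50 |head -2
python3 -m handwheel '[[0,0.2,0,0,0,0,-1],[0,0.4,0,0,0,0,-1],[0,0.6,0,0,0,0,-1],[0,0.8,0,0,0,0,-1],[0,1.0,0,0,0,0,-1]]' 50 |head -2
python3 -m handwheel '[[-0.12,0.13,0,0,0,0,-1],[-0.27,0.13,0,0,0,0,-1],[-0.4,0.13,0,0,0,0,-1],[-0.55,0.13,0,0,0,0,-1],[-0.7,0.13,0,0,0,0,-1]]' 50 |head -2
python3 -m handwheel '[[-0.14,0,0,0,0,0,-1],[-0.28,0,0,0,0,0,-1],[-0.42,0,0,0,0,0,-1],[-0.56,0,0,0,0,0,-1],[-0.69,0,0,0,0,0,-1]]' 50 
python3 - <<'E'
from h import *
plan(562,-47,62,90)
for n in('side','scene'):
    snap(n,n+'8.png')
    for l,z in (('scoop_blade',37),('fuse_1',0),('tape_1',0)):
        print(n,l,[(np.round(d['position']).tolist(),ray(n,d['position'],z).round()[:2].tolist(),round(d['p'],2)) for d in manip.tip_of(n,l)])
E
```

```text
time: 23.6
position: [353.6, -215.7, 64.4]
time: 24.22
position: [354.4, -65.6, 64.5]
time: 24.85
position: [460.3, -47.4, 64.3]
time: 25.48
position: [563.7, -48.0, 64.1]
orientation: [-0.008, -3.141, -0.0]
wrist_force: [-0.5, -0.0, -1.4]
grip_width: 17.9
gripper_force: 49.9
at [563.7 -48.   64.1] phi 89.7 w 17.9 f 49.9 t 25.5 | d [0.011 0.007 0.014] turn [ 0.    -0.    -0.005]
side scoop_blade [([208.0, 333.0], [755.0, -43.0], 0.64)]
side fuse_1 [([292.0, 307.0], [515.0, -230.0], 0.59), ([265.0, 285.0], [520.0, -126.0], 0.59)]
side tape_1 [([222.0, 322.0], [717.0, -42.0], 0.59), ([317.0, 328.0], [509.0, -316.0], 0.59), ([215.0, 278.0], [622.0, 56.0], 0.48)]
scene scoop_blade [([204.0, 328.0], [781.0, -36.0], 0.68)]
scene fuse_1 [([265.0, 311.0], [527.0, -123.0], 0.88), ([276.0, 343.0], [527.0, -209.0], 0.86)]
scene tape_1 [([291.0, 385.0], [524.0, -310.0], 0.8), ([229.0, 318.0], [694.0, -49.0], 0.67), ([230.0, 273.0], [623.0, 52.0], 0.46)]
```

```bash

python3 -m handwheel '[[0,0,0.08,0,0,0,-1],[0,0,0.16,0,0,0,-1],[0,0,0.245,0,0,0,-1],[0,0,0.245,0,0,0,-1]]' 50
python3 -m handwheel '[[0.1,0,0,0,0,0,-1],[0.2,0,0,0,0,0,-1],[0.3,0,0,0,0,0,-1],[0.4,0,0,0,0,0,-1],[0.5,0,0,0,0,0,-1]]' 50 | tail -3
python3 -m handwheel '[[0.1,0,0,0,0,0,-1],[0.2,0,0,0,0,0,-1],[0.3,0,0,0,0,0,-1],[0.4,0,0,0,0,0,-1],[0.5,0,0,0,0,0,-1]]' 50 | head -2
python3 -m handwheel '[[0.1,0,0,0,0,0,-1],[0.2,0,0,0,0,0,-1],[0.3,0,0,0,0,0,-1],[0.4,0,0,0,0,0,-1],[0.4,0,0,0,0,0,-1]]' 50
python3 - <<'E'
from h import *
plan(346,-54,62,90)
for n in('side','scene'):
    snap(n,n+'9.png')
    for l,z in (('scoop_blade',2),('fuse_1',0),('tape_1',0)):
        print(n,l,[(np.round(d['position']).tolist(),ray(n,d['position'],z).round()[:2].tolist(),round(d['p'],2)) for d in manip.tip_of(n,l)])
E
```

```text
time: 26.38
position: [562.0, -47.9, 26.1]
orientation: [-0.008, -3.139, -0.001]
wrist_force: [0.0, 0.7, -1.7]
grip_width: 17.8
gripper_force: 49.9
wrist_force: [-0.7, -0.6, -0.8]
grip_width: 17.7
gripper_force: 49.9
time: 27.62
position: [412.9, -47.5, 27.9]
time: 28.25
position: [352.6, -47.0, 27.7]
orientation: [0.009, 3.141, -0.0]
wrist_force: [1.2, 0.0, -1.4]
grip_width: 17.9
gripper_force: 49.9
at [352.6 -47.   27.7] phi 89.7 w 17.9 f 49.9 t 28.2 | d [ 0.044 -0.047 -0.229] turn [-0.     0.    -0.006]
side scoop_blade [([245.0, 279.0], [548.0, -53.0], 0.87)]
side fuse_1 [([267.0, 284.0], [513.0, -131.0], 0.62), ([288.0, 304.0], [516.0, -216.0], 0.59)]
side tape_1 [([314.0, 331.0], [521.0, -315.0], 0.74), ([244.0, 266.0], [520.0, -29.0], 0.62), ([216.0, 283.0], [630.0, 44.0], 0.45)]
scene scoop_blade [([249.0, 290.0], [560.0, -44.0], 0.7), ([266.0, 308.0], [517.0, -122.0], 0.7)]
scene fuse_1 [([279.0, 344.0], [518.0, -214.0], 0.86), ([268.0, 310.0], [515.0, -128.0], 0.75), ([289.0, 385.0], [530.0, -307.0], 0.55)]
scene tape_1 [([291.0, 382.0], [521.0, -304.0], 0.73), ([255.0, 278.0], [524.0, -32.0], 0.65), ([231.0, 272.0], [615.0, 49.0], 0.63)]
```

```bash

python3 -m handwheel '[[0,0,-0.15,0,0,0,-1],[0,0,-0.3,0,0,0,-1],[-0.1,-0.2,-0.3,0,0,0,-1],[-0.2,-0.4,-0.3,0,0,0,-1],[-0.32,-0.7,-0.3,0,0,0,-1]]' 50 |head -2
python3 -m handwheel '[[0,0,0,0,0,0.14,-1],[0,0,0,0,0,0.28,-1],[0,0,0,0,0,0.42,-1],[0,0,0,0,0,0.56,-1],[0,0,0,0,0,0.7,-1]]' 50 |head -2
python3 -m handwheel '[[0,0,0,0,0,0.14,-1],[0,0,0,0,0,0.28,-1],[0,0,0,0,0,0.42,-1],[0,0,0,0,0,0.56,-1],[0,0,0,0,0,0.69,-1]]' 50 |head -2
python3 - <<'E'
from h import *
plan(400,-160,26,6.3)
for n in('side','scene','wrist'):
    snap(n,n+'10.png')
    for l,z in (('scoop_blade',46),('scoop',46),('mat',0)):
        print(n,l,[(ray(n,d['position'],z).round()[:2].tolist(),round(d['p'],2)) for d in manip.tip_of(n,l)])
E
```

```text
time: 29.28
position: [400.9, -152.8, 72.5]
time: 29.9
position: [400.5, -152.3, 72.5]
time: 30.52
position: [400.5, -152.3, 72.5]
at [ 400.5 -152.3   72.5] phi 6.0 w 17.7 f 49.9 t 30.5 | d [-0.051 -0.009  0.31 ] turn [-0.    -0.    -0.004]
side scoop_blade [([419.0, -355.0], 0.83)]
side scoop [([399.0, -145.0], 0.71), ([493.0, -163.0], 0.42)]
side mat [([402.0, -174.0], 0.9), ([432.0, 348.0], 0.56)]
scene scoop_blade [([422.0, -347.0], 0.62)]
scene scoop [([404.0, -139.0], 0.98)]
scene mat [([407.0, -184.0], 0.68)]
wrist scoop_blade []
wrist scoop [([399.0, -152.0], 0.67)]
wrist mat []
```

```bash

python3 -m handwheel '[[-0.05,0,0.1,0,0,0,-1],[-0.05,0,0.2,0,0,0,-1],[-0.05,0,0.28,0,0,0,-1],[-0.05,0,0.318,0,0,0,-1],[-0.05,0,0.318,0,0,0,-1]]' 50
python3 -m handwheel '[[0,0,0,0,0,0,1],[0,0,0,0,0,0,1],[0,0,0,0,0,0,1],[0,0,0,0,0,0,1],[0,0,0,0,0,0,1]]' 50
python3 -m handwheel '[[0,0,-0.3,0,0,0,1],[0,0,-0.6,0,0,0,1],[0,0,-0.9,0,0,0,1],[0,0,-1,0,0,0,1],[0,0,-1,0,0,0,1]]' 50 | head -2
python3 -m handwheel '[[0.2,0.3,0,0,0,0,1],[0.3,0.6,0,0,0,0,1],[0.4,0.8,0,0,0,0,1],[0.4,0.8,0,0,0,0,1],[0.4,0.8,0,0,0,0,1]]' 50 | head -2
python3 - <<'E'
from h import *
plan(525,-122,26,90)
for n in('side','scene','wrist'):
    snap(n,n+'11.png')
    for l,z in (('scoop_blade',0),('scoop',0),('mat',0),('fuse_1',0),('tape_1',0),('tray_1',0)):
        print(n,l,[(ray(n,d['position'],z).round()[:2].tolist(),round(d['p'],2)) for d in manip.tip_of(n,l)])
E
```

```text
time: 31.75
position: [401.4, -159.7, 24.9]
orientation: [-2.096, -2.34, -0.0]
wrist_force: [-1.0, -0.0, -0.8]
grip_width: 17.3
gripper_force: 49.9
time: 32.38
position: [401.3, -159.8, 24.9]
orientation: [2.096, 2.34, 0.0]
wrist_force: [0.8, -0.8, -0.2]
grip_width: 65.8
gripper_force: 0.0
time: 33.0
position: [401.5, -160.0, 175.1]
time: 33.62
position: [512.5, -86.9, 172.9]
at [512.5 -86.9 172.9] phi 6.3 w 92.1 f 0.0 t 33.6 | d [-0.243  0.061  0.979] turn [-0.002 -0.004 -1.395]
side scoop_blade [([418.0, -358.0], 0.85)]
side scoop [([399.0, -162.0], 0.8), ([429.0, 362.0], 0.69)]
side mat [([406.0, -171.0], 0.62)]
side fuse_1 [([522.0, -131.0], 0.81), ([563.0, -239.0], 0.61), ([519.0, -37.0], 0.56)]
side tape_1 [([522.0, -35.0], 0.64), ([631.0, 47.0], 0.63), ([512.0, -310.0], 0.53)]
side tray_1 [([457.0, 150.0], 0.94), ([427.0, 337.0], 0.84)]
scene scoop_blade [([417.0, -354.0], 0.89)]
scene scoop [([396.0, -151.0], 0.65)]
scene mat [([406.0, -175.0], 0.61)]
scene fuse_1 [([528.0, -118.0], 0.97), ([568.0, -229.0], 0.7)]
scene tape_1 [([524.0, -309.0], 0.64), ([508.0, -37.0], 0.57), ([628.0, 50.0], 0.49)]
scene tray_1 [([416.0, 332.0], 0.9), ([567.0, -230.0], 0.75), ([443.0, 142.0], 0.57)]
wrist scoop_blade [([421.0, -362.0], 0.57)]
wrist scoop [([398.0, -160.0], 0.84)]
wrist mat []
wrist fuse_1 [([571.0, -235.0], 0.71), ([522.0, -131.0], 0.7)]
wrist tape_1 [([626.0, 51.0], 0.89), ([522.0, -39.0], 0.65), ([518.0, -306.0], 0.6), ([418.0, -354.0], 0.6)]
wrist tray_1 [([522.0, -129.0], 0.33)]
```

View pics/wrist11.png

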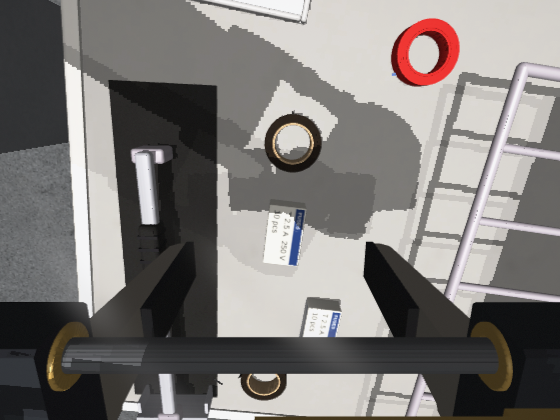

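View pics/scene11.png

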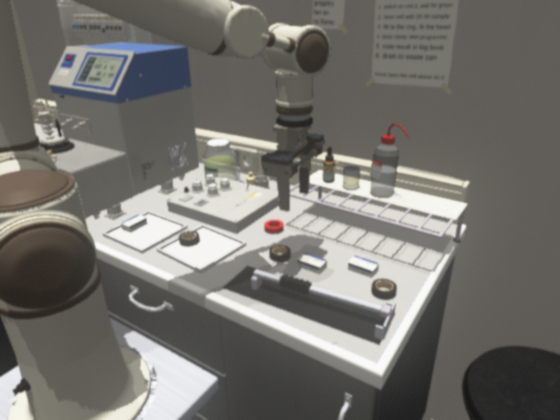

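```bash

python3 -m handwheel '[[0.1,0.07,0.2,0,0,0.1,1],[0.3,0.07,0.4,0,0,0.1,1],[0.33,0.07,0.6,0,0,0.1,1],[0.33,0.07,0.7,0,0,0.1,1],[0.33,0.07,0.7,0,0,0.1,1]]' 25
python3 - <<'E'
from h import *
plan(521,-38,17,0)
manip.read_camera('wrist')
for l,z in (('tape_1',0),('fuse_1',0)):
    print(l,[(ray('wrist',d['position'],z).round()[:2].tolist(),round(d['p'],2)) for d in manip.tip_of('wrist',l)])
print([(ray('wrist',d['position'],15).round()[:2].tolist(),int(d['pixels'].sum())) for d in manip.outline_of('wrist','tape_1')])
E
```

```text
time: 35.3
position: [518.4, -36.8, 69.2]
orientation: [-2.215, -2.226, 0.001]
wrist_force: [-0.3, -0.3, -0.5]
grip_width: 91.5
gripper_force: 0.0
at [518.4 -36.8  69.2] phi 0.3 w 91.5 f 0.0 t 35.3 | d [-0.008  0.018  0.348] turn [-0.002 -0.     0.005]
tape_1 [([628.0, 52.0], 0.9), ([522.0, -40.0], 0.59)]
fuse_1 [([524.0, -133.0], 0.69)]
[([640.0, 53.0], 5803), ([522.0, -52.0], 3793)]
```

Good agreement; descend and grip (25 N).

```bash

python3 -m handwheel '[[-0.015,0.02,0.2,0,0,0,1],[-0.015,0.02,0.345,0,0,0,1],[-0.015,0.02,0.345,0,0,0,1],[-0.015,0.02,0.345,0,0,0,-1],[-0.015,0.02,0.345,0,0,0,-1]]' 25
python3 -m handwheel '[[0,0,0,0,0,0,-1],[0,0,0,0,0,0,-1],[0,0,0,0,0,0,-1],[0,0,0,0,0,0,-1]]' 25 | tail -2
python3 -m handwheel '[[0,0,-0.3,0,0,0,-1],[0,0,-0.6,0,0,0,-1],[0,0,-0.9,0,0,0,-1],[0,0,-1,0,0,0,-1],[0.2,0,-1,0,0,0,-1]]' 25 
python3 -m handwheel '[[0.3,-0.1,0,0,0,0,-1],[0.6,-0.2,0,0,0,0,-1],[0.85,-0.3,0,0,0,0,-1],[0.85,-0.4,0,0,0,0,-1],[0.85,-0.5,0,0,0,0,-1]]' 25 
python3 - <<'E'
from h import *
plan(448,147-45,60,90)
snap('wrist','wrist12.png'); 
for l,z in (('tape_1',3),('fuse_1',3),('tray_1',0)):
    print(l,[(np.round(d['position']).tolist(),ray('wrist',d['position'],z).round()[:2].tolist(),round(d['p'],2)) for d in manip.tip_of('wrist',l)])
E
```

```text
time: 36.12
position: [523.1, -39.2, 19.6]
orientation: [2.214, 2.226, 0.002]
wrist_force: [0.4, -0.4, 0.3]
grip_width: 73.7
gripper_force: 0.0
grip_width: 51.4
gripper_force: 25.0
time: 37.25
position: [522.5, -9.9, 168.6]
orientation: [2.217, 2.223, 0.001]
wrist_force: [-0.1, 0.3, -0.7]
grip_width: 51.2
gripper_force: 25.0
time: 37.88
position: [444.5, 118.8, 166.2]
orientation: [-2.213, -2.227, 0.004]
wrist_force: [0.6, -0.2, -0.1]
grip_width: 51.7
gripper_force: 25.0
at [444.5 118.8 166.2] phi 0.4 w 51.7 f 25.0 t 37.9 | d [-0.112  0.025  0.708] turn [-0.002 -0.002 -1.494]
tape_1 [([252.0, 453.0], [622.0, 56.0], 0.83), ([249.0, 278.0], [441.0, 58.0], 0.58)]
fuse_1 [([394.0, 346.0], [523.0, -127.0], 0.58)]
tray_1 [([154.0, 281.0], [446.0, 155.0], 0.93)]
```

View pics/wrist12.png

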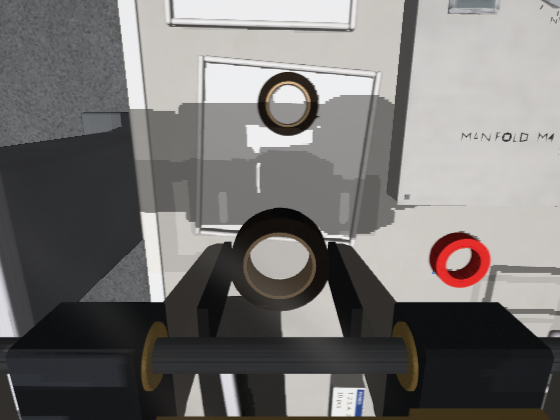

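```bash
python3 - <<'E'
from h import *
P=[ray('wrist',rc,11)[:2] for rc in ((57,202),(73,380),(243,353),(235,196))]
print(np.round(P),np.mean(P,0).round()); e=P[1]-P[0]; print(np.degrees(np.arctan2(e[1],e[0])), np.degrees(np.arctan2(*(P[0]-P[3])[::1])))
print(ray('wrist',(103,289),22))
print(ray('wrist',(197,398),45))
E
```

```text
[[377. 239.]
 [532. 227.]
 [518.  68.]
 [362.  75.]] [447. 153.]
-4.469950168585944 5.365443910651846
[452.23649043 201.71817358  22.        ]
[546.48856913 124.53080114  45.        ]
```

```bash

python3 -m handwheel '[[-0.02,-0.1,0.1,0,0,-0.14,-1],[-0.02,-0.24,0.2,0,0,-0.28,-1],[-0.02,-0.24,0.3,0,0,-0.42,-1],[-0.02,-0.24,0.4,0,0,-0.56,-1],[-0.02,-0.24,0.4,0,0,-0.7,-1]]' 25 |head -2
python3 -m handwheel '[[0,0,0.1,0,0,-0.14,-1],[0,0,0.2,0,0,-0.28,-1],[0,0,0.2,0,0,-0.42,-1],[0,0,0.2,0,0,-0.56,-1],[0,0,0.2,0,0,-0.7,-1]]' 25 |tail -2
python3 - <<'E'
from h import *
plan(409,116,23,85)
E
```

```text
time: 38.7
position: [409.5, 114.8, 106.5]
grip_width: 51.6
gripper_force: 25.0
at [410.6 114.8  77.7] phi 84.5 w 51.6 f 25.0 t 39.3 | d [0.011 0.007 0.365] turn [-0.    -0.    -0.008]
```

```bash

python3 -m handwheel '[[0.01,0.01,0.15,0,0,0,-1],[0.01,0.01,0.3,0,0,0,-1],[0.01,0.01,0.376,0,0,0,-1],[0.01,0.01,0.376,0,0,0,-1]]' 25 
python3 -m handwheel '[[0,0,0,0,0,0,0.45],[0,0,0,0,0,0,0.45],[0,0,0,0,0,0,0.45],[0,0,-0.3,0,0,0,0.45],[0,0,-0.6,0,0,0,0.45]]' 25 
python3 -m handwheel '[[0.1,-0.3,-0.2,0,0,0,1],[0,-0.6,-0.2,0,0,0,1],[-0.1,-0.9,-0.2,0,0,0,1],[-0.2,-1,-0.2,0,0,0,1],[-0.4,-1,-0.2,0,0,0,1]]' 25 |head -2
python3 - <<'E'
from h import *
plan(522,-129,70,0)
snap('scene','scene13.png'); manip.read_camera('side')
for n in ('scene','side'):
  for l,z in (('tape_1',3),('fuse_1',0)):
    print(l,[(np.round(d['position']).tolist(),ray(n,d['position'],z).round()[:2].tolist(),round(d['p'],2)) for d in manip.tip_of(n,l)])
E
```

```text
time: 39.83
position: [409.1, 116.5, 21.3]
orientation: [-0.157, -3.137, 0.0]
wrist_force: [-0.1, 0.2, -0.6]
grip_width: 51.4
gripper_force: 25.0
time: 40.45
position: [408.2, 116.7, 112.6]
orientation: [-0.156, -3.137, 0.0]
wrist_force: [1.5, 0.7, 0.1]
grip_width: 66.4
gripper_force: 0.0
time: 41.08
position: [453.9, -39.9, 142.0]
at [453.9 -39.9 142. ] phi 84.1 w 91.6 f 0.0 t 41.1 | d [-0.512 -0.544  0.48 ] turn [0.000e+00 1.000e-03 1.402e+00]
tape_1 [([233.0, 274.0], [604.0, 34.0], 0.69), ([258.0, 203.0], [409.0, 117.0], 0.56)]
fuse_1 [([264.0, 311.0], [529.0, -121.0], 0.71), ([269.0, 359.0], [574.0, -226.0], 0.65)]
tape_1 [([226.0, 204.0], [405.0, 133.0], 0.6), ([212.0, 283.0], [640.0, 57.0], 0.49)]
fuse_1 [([287.0, 324.0], [560.0, -241.0], 0.95), ([266.0, 284.0], [517.0, -126.0], 0.64), ([216.0, 216.0], [460.0, 160.0], 0.62)]
```

```bash

python3 -m handwheel '[[-0.1,-0.35,0,0,0,0,1],[-0.2,-0.7,0,0,0,0,1],[-0.3,-1,0,0,0,0,1],[-0.3,-1,0,0,0,0,1],[-0.3,-1,0,0,0,0,1]]' 25 |head -2
python3 -m handwheel '[[0,-0.35,0.2,0,0,0,1],[0,-0.75,0.4,0,0,0,1],[0,-0.75,0.5,0,0,0,1],[0,-0.75,0.5,0,0,0,1]]' 25 |head -2
python3 - <<'E'
from h import *
manip.read_camera('wrist')
for l,z in (('tape_1',0),('fuse_1',0)):
    print(l,[(np.round(d['position']).tolist(),ray('wrist',d['position'],z).round()[:2].tolist(),round(d['p'],2)) for d in manip.tip_of('wrist',l)])
plan(519,-308,17.5,85)
E
```

```text
time: 42.0
position: [482.8, -191.2, 141.5]
time: 42.5
position: [471.3, -301.7, 65.2]
tape_1 [([288.0, 278.0], [523.0, -307.0], 0.84)]
fuse_1 [([338.0, 373.0], [576.0, -237.0], 0.61), ([269.0, 522.0], [526.0, -126.0], 0.58)]
at [ 473.1 -302.8   67.8] phi 84.4 w 92.0 f 0.0 t 42.6 | d [-0.307 -0.004  0.335] turn [-0.     0.001 -0.01 ]
```

```bash

python3 -m handwheel '[[-0.2,0,0,0,0,0,1],[-0.32,0,0,0,0,0,1],[-0.32,0,0.2,0,0,0,1],[-0.32,0,0.335,0,0,0,1],[-0.32,0,0.335,0,0,0,1]]' 25
python3 -m handwheel '[[0,0,0,0,0,0,-1],[0,0,0,0,0,0,-1],[0,0,0,0,0,0,-1],[0,0,0,0,0,0,-1],[0,0,0,0,0,0,-1]]' 25
python3 -m handwheel '[[0,0,-0.3,0,0,0,-1],[0,0,-0.6,0,0,0,-1],[0,0.3,-0.6,0,0,0,-1],[0,0.6,-0.6,0,0,0,-1],[0,0.9,-0.6,0,0,0,-1]]' 25 |tail -2
python3 -m handwheel '[[0.1,0.3,0,0,0,0,-1],[0.1,0.6,0,0,0,0,-1],[0.1,0.9,0,0,0,0,-1],[0.1,1,0,0,0,0,-1],[0.1,1,0,0,0,0,-1]]' 25 |tail -2
python3 - <<'E'
from h import *
plan(478,110,80,85)
E
```

```text
time: 43.28
position: [518.9, -307.2, 15.0]
orientation: [-0.155, -3.135, -0.004]
wrist_force: [-0.0, -0.2, -0.1]
grip_width: 91.9
gripper_force: 0.0
time: 43.9
position: [520.2, -309.2, 16.8]
orientation: [0.156, 3.137, -0.001]
wrist_force: [0.5, 0.1, 1.3]
grip_width: 51.8
gripper_force: 25.0
grip_width: 51.5
gripper_force: 25.0
grip_width: 51.4
gripper_force: 25.0
at [533.4 -23.7 106.4] phi 84.4 w 51.4 f 25.0 t 45.1 | d [0.455 0.851 0.176] turn [-0.   -0.   -0.01]
```

```bash

python3 -m handwheel '[[0.15,0.3,0,0,0,-0.01,-1],[0.3,0.6,0,0,0,-0.01,-1],[0.455,0.85,0.1,0,0,-0.01,-1],[0.455,0.85,0.17,0,0,-0.01,-1],[0.455,0.85,0.17,0,0,-0.01,-1]]' 25 |tail -1
python3 - <<'E'
from h import *
plan(478,110,21,85)
snap('wrist','wrist14.png')
for l,z in (('tape_1',3),('tray_1',0)):
    print(l,[(np.round(d['position']).tolist(),ray('wrist',d['position'],z).round()[:2].tolist(),round(d['p'],2)) for d in manip.tip_of('wrist',l)])
E
```

```text
gripper_force: 25.0
at [478.2 108.4  80.3] phi 84.8 w 51.7 f 25.0 t 45.8 | d [0.001 0.011 0.395] turn [-0.001 -0.001 -0.003]
tape_1 [([387.0, 228.0], [628.0, 51.0], 0.86), ([251.0, 277.0], [504.0, 105.0], 0.58)]
tray_1 [([171.0, 336.0], [448.0, 154.0], 0.86)]
```

View pics/wrist14.png

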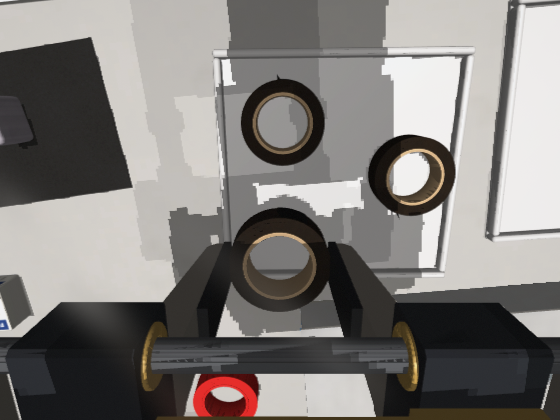

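```bash

python3 -m handwheel '[[0,0.01,0.15,0,0,0,-1],[0,0.01,0.3,0,0,0,-1],[0,0.01,0.395,0,0,0,-1],[0,0.01,0.395,0,0,0,-1]]' 25 
python3 -m handwheel '[[0,0,0,0,0,0,0.45],[0,0,0,0,0,0,0.45],[0,0,0,0,0,0,0.45],[0,0,-0.3,0,0,0,0.45],[0,0,-0.6,0,0,0,0.45]]' 25 
python3 -m handwheel '[[-0.1,-0.3,0,0,0,0.05,1],[-0.2,-0.6,0,0,0,0.15,1],[-0.2,-0.9,0,0,0,0.3,1],[-0.2,-1,0,0,0,0.45,1],[-0.2,-1,0,0,0,0.6,1]]' 25 |head -2
python3 - <<'E'
from h import *
plan(523,-127,70,0)
snap('wrist','wrist15.png')
for l,z in (('fuse_1',0),('tape_1',3)):
    print(l,[(np.round(d['position']).tolist(),ray('wrist',d['position'],z).round()[:2].tolist(),round(d['p'],2)) for d in manip.tip_of('wrist',l)])
for d in manip.outline_of('wrist','fuse_1'):
    q=np.argwhere(d['pixels']); print(d['p'],cv2.minAreaRect(np.float32([ray('wrist',p,20)[:2] for p in q])))
E
```

```text
time: 46.42
position: [478.3, 110.7, 21.3]
orientation: [-0.141, -3.137, 0.0]
wrist_force: [-0.3, -0.2, -1.0]
grip_width: 51.5
gripper_force: 25.0
time: 47.05
position: [477.8, 111.3, 112.7]
orientation: [-0.14, -3.137, 0.0]
wrist_force: [1.7, -0.8, 0.5]
grip_width: 66.5
gripper_force: 0.0
time: 47.68
position: [495.0, -42.2, 112.1]
at [495.  -42.2 112.1] phi 48.5 w 91.8 f 0.0 t 47.7 | d [-0.515 -0.3    0.281] turn [0.    0.    0.808]
fuse_1 [([292.0, 227.0], [525.0, -129.0], 0.89), ([388.0, 187.0], [575.0, -232.0], 0.81), ([213.0, 104.0], [401.0, -156.0], 0.72)]
tape_1 [([249.0, 457.0], [623.0, 51.0], 0.94), ([61.0, 417.0], [476.0, 110.0], 0.89)]Traceback (most recent call last):
  File "<stdin>", line 7, in <module>
  File "h.py", line 13, in ray
    f,cx,cy,T,c=cam(name)
                ~~~^^^^^^
  File "h.py", line 9, in cam
    s=manip.get_state(); M=np.eye(4); M[:3,:3]=R.from_rotvec(s['orientation']).as_matrix(); M[:3,3]=s['position']
ValueError: time passes only in moves, steps and waits
```

```bash

python3 -m handwheel '[[-0.2,-0.1,0,0,0,0.16,1],[-0.4,-0.2,0,0,0,0.32,1],[-0.515,-0.3,0.1,0,0,0.48,1],[-0.515,-0.3,0.2,0,0,0.64,1],[-0.515,-0.3,0.28,0,0,0.8,1]]' 25 |head -2
python3 -m handwheel '[[0,0,0,0,0,0,1],[0,0,0,0,0,0,1]]' 25 |head -2
python3 - <<'E'
from h import *
snap('wrist','wrist16.png')
for l,z in (('fuse_1',0),):
    print(l,[(np.round(d['position']).tolist(),ray('wrist',d['position'],z).round()[:2].tolist(),round(d['p'],2)) for d in manip.tip_of('wrist',l)])
for d in manip.outline_of('wrist','fuse_1'):
    print(d['p'],cv2.minAreaRect(np.argwhere(d['pixels'])[:,::-1].astype(np.float32)))
plan(523,-129,18,0)
E
```

```text
time: 48.5
position: [523.4, -125.4, 69.1]
time: 48.75
position: [523.9, -125.4, 70.3]
fuse_1 [([231.0, 276.0], [521.0, -132.0], 0.72)]
0.74 ((278.3741760253906, 233.02731323242188), (57.47194290161133, 95.35969543457031), 1.7899105548858643)
0.73 ((341.5412902832031, 363.9923095703125), (53.26760482788086, 86.61333465576172), 3.5035319328308105)
at [ 524.  -125.6   70.5] phi 1.0 w 91.8 f 0.0 t 48.9 | d [-0.022 -0.008  0.35 ] turn [0.001 0.001 0.017]
```

```bash

python3 -m handwheel '[[-0.03,-0.01,0.2,0,0,0.01,1],[-0.03,-0.01,0.35,0,0,0.01,1],[-0.03,-0.01,0.35,0,0,0.01,1],[-0.03,-0.01,0.35,0,0,0.01,-1],[-0.03,-0.01,0.35,0,0,0.01,-1]]' 25 |head -2
python3 -m handwheel '[[0,0,0,0,0,0,-1],[0,0,0,0,0,0,-1],[0,0,0,0,0,0,-1],[0,0,0,0,0,0,-1],[0,0,0,0,0,0,-1]]' 25
python3 -m handwheel '[[0,0,-0.3,0,0,0,-1],[0,0,-0.6,0,0,0,-1],[0.2,0,-0.9,0,0,0,-1],[0.5,-0.2,-1,0,0,0,-1],[0.8,-0.4,-1,0,0,0,-1]]' 25 |tail -2
python3 -m handwheel '[[0.3,0,0,0,0,0,-1],[0.6,0,0,0,0,0,-1],[0.9,0,0,0,0,0,-1],[1,0,0,0,0,0,-1],[1,0,0,0,0,0,-1]]' 25 |tail -2
python3 -m handwheel '[[0.3,0,0,0,0,0,-1],[0.6,0,0,0,0,0,-1],[0.8,0,0,0,0,0,-1],[0.8,0,0,0,0,0,-1],[0.8,0,0,0,0,0,-1]]' 25
python3 - <<'E'
from h import *
snap('wrist','wrist17.png')
for l,z in (('fuse_1',3),('tray_1',0)):
    print(l,[(np.round(d['position']).tolist(),ray('wrist',d['position'],z).round()[:2].tolist(),round(d['p'],2)) for d in manip.tip_of('wrist',l)])
for d in manip.outline_of('wrist','fuse_1'):
    print(d['p'],cv2.minAreaRect(np.argwhere(d['pixels'])[:,::-1].astype(np.float32)))
plan(419,340,100,0)
E
```

```text
time: 49.52
position: [523.1, -130.5, 18.6]
time: 50.15
position: [522.1, -130.0, 17.3]
orientation: [2.216, 2.227, 0.0]
wrist_force: [0.4, -0.5, 0.6]
grip_width: 35.9
gripper_force: 25.0
grip_width: 35.6
gripper_force: 25.0
grip_width: 35.9
gripper_force: 25.0
time: 52.02
position: [460.4, 258.0, 167.0]
orientation: [2.217, 2.226, -0.001]
wrist_force: [-0.9, 0.1, -0.8]
grip_width: 35.7
gripper_force: 25.0
fuse_1 [([254.0, 280.0], [460.0, 192.0], 0.9)]
tray_1 [([94.0, 243.0], [426.0, 350.0], 0.93)]
0.72 ((280.0, 260.0), (73.99998474121094, 121.99998474121094), 0.0)
at [460.3 258.5 167.3] phi 0.2 w 35.4 f 25.0 t 52.2 | d [ 0.544 -0.274  0.448] turn [0.    0.    0.003]
```

View pics/wrist17.png

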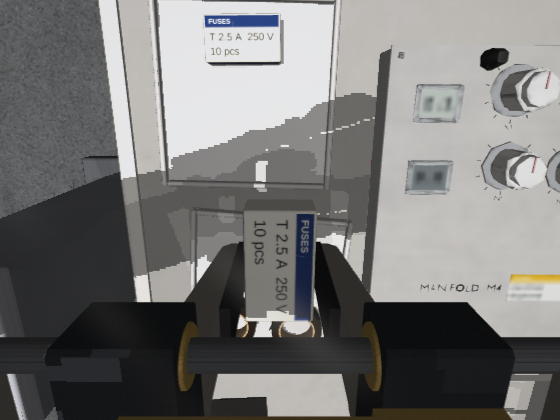

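```bash
python3 - <<'E'
from h import *
a,b,c,d,s=[ray('wrist',rc,11) for rc in ((183,164),(186,325),(2,157),(2,337),(40,242))]
for p in (a,b,c,d,s): print(p.round()[:2])
e=b-a; th=np.arctan2(e[1],e[0]); print(np.degrees(th))
m=(a+b)/2+82.5*np.array([-np.sin(th),np.cos(th),0]); print('centre',m.round())
print('sample top',ray('wrist',(36,242),25).round())
E
```

```text
[349. 269.]
[503. 266.]
[357. 422.]
[506. 422.]
[427. 393.]
-0.8650878081091204
centre [427. 350.  11.]
sample top [428. 394.  25.]
```

```bash

python3 -m handwheel '[[0.2,-0.2,0.2,0,0,0,-1],[0.35,-0.475,0.4,0,0,0,-1],[0.35,-0.475,0.7,0,0,0,-1],[0.35,-0.475,0.7,0,0,0,-1],[0.35,-0.475,0.7,0,0,0,-1]]' 25 |tail -2
python3 - <<'E'
from h import *
snap('wrist','wrist18.png')
print([(np.round(d['position']).tolist(),ray('wrist',d['position'],0).round()[:2].tolist(),round(d['p'],2)) for d in manip.tip_of('wrist','tray_1')])
plan(389,311,21,0)
E
```

```text
grip_width: 35.6
gripper_force: 25.0
[([407.0, 347.0], [447.0, 152.0], 0.87), ([175.0, 336.0], [428.0, 349.0], 0.87)]
at [390.7 312.2  64.5] phi 0.2 w 35.9 f 25.0 t 53.0 | d [-0.008 -0.013  0.29 ] turn [ 0.004 -0.002  0.004]
```

View pics/wrist18.png

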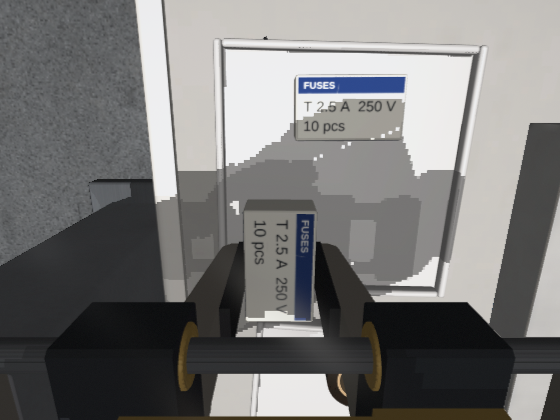

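```bash

python3 -m handwheel '[[-0.01,-0.01,0.15,0,0,0,-1],[-0.01,-0.01,0.28,0,0,0,-1],[-0.01,-0.01,0.29,0,0,0,-1],[-0.01,-0.01,0.29,0,0,0,-1]]' 25 
python3 -m handwheel '[[0,0,0,0,0,0,0.2],[0,0,0,0,0,0,0.2],[0,0,0,0,0,0,0.2],[0,0,-0.3,0,0,0,0.2],[0,0,-0.6,0,0,0,0.2]]' 25 
python3 -m handwheel '[[-0.3,0.3,-0.3,0,0,-0.14,1],[-0.6,0.5,-0.3,0,0,-0.28,1],[-0.8,0.6,-0.3,0,0,-0.42,1],[-1,0.6,-0.3,0,0,-0.56,1],[-1,0.6,-0.3,0,0,-0.7,1]]' 25 |head -2
python3 - <<'E'
from h import *
plan(572,-235,120,90)
manip.read_camera('scene'); manip.read_camera('side')
for n in ('scene','side'):
  for l,z in (('tape_1',3),('fuse_1',0)):
    print(l,[(np.round(d['position']).tolist(),ray(n,d['position'],z).round()[:2].tolist(),round(d['p'],2)) for d in manip.tip_of(n,l)])
E
```

```text
time: 53.45
position: [388.1, 310.5, 19.9]
orientation: [2.216, 2.226, 0.003]
wrist_force: [0.1, 0.5, -1.2]
grip_width: 35.8
gripper_force: 25.0
time: 54.08
position: [386.3, 309.9, 109.3]
orientation: [-2.215, -2.227, 0.003]
wrist_force: [0.5, 0.8, -0.3]
grip_width: 55.0
gripper_force: 0.0
time: 54.7
position: [477.9, 158.9, 153.6]
at [477.9 158.9 153.6] phi 42.4 w 92.1 f 0.0 t 54.7 | d [-2.362 -1.308  0.224] turn [-0.    -0.    -0.793]
tape_1 [([261.0, 199.0], [395.0, 116.0], 0.89), ([230.0, 276.0], [621.0, 42.0], 0.65), ([246.0, 221.0], [477.0, 114.0], 0.59)]
fuse_1 [([240.0, 142.0], [392.0, 319.0], 0.91), ([269.0, 360.0], [573.0, -230.0], 0.77)]
tape_1 [([225.0, 205.0], [411.0, 139.0], 0.71), ([221.0, 231.0], [483.0, 111.0], 0.55), ([214.0, 281.0], [628.0, 54.0], 0.45)]
fuse_1 [([284.0, 326.0], [570.0, -236.0], 0.74), ([200.0, 174.0], [383.0, 308.0], 0.56)]
```

```bash

python3 -m handwheel '[[-0.3,-0.17,0,0,0,-0.16,1],[-0.6,-0.34,0,0,0,-0.32,1],[-0.9,-0.5,0,0,0,-0.48,1],[-0.95,-0.53,0,0,0,-0.64,1],[-0.95,-0.53,0,0,0,-0.79,1]]' 25 |head -2
python3 - <<'E'
from h import *
plan(560,-235,120,90)
E
```

```text
time: 55.62
position: [515.1, 1.1, 153.7]
at [515.1   1.1 153.7] phi 89.8 w 92.2 f 0.0 t 55.6 | d [-0.303 -1.573  0.225] turn [-0.    -0.    -0.003]
```

```bash

python3 -m handwheel '[[-0.05,-0.35,0,0,0,0,1],[-0.1,-0.7,0,0,0,0,1],[-0.15,-1,0,0,0,0,1],[-0.15,-1,0,0,0,0,1]]' 25 |head -2
python3 -m handwheel '[[-0.1,-0.3,0.1,0,0,0,1],[-0.2,-0.57,0.3,0,0,0,1],[-0.2,-0.57,0.5,0,0,0,1],[-0.2,-0.57,0.5,0,0,0,1],[-0.2,-0.57,0.5,0,0,0,1]]' 25 |head -2
python3 - <<'E'
from h import *
snap('wrist','wrist19.png')
print([(np.round(d['position']).tolist(),ray('wrist',d['position'],0).round()[:2].tolist(),round(d['p'],2)) for d in manip.tip_of('wrist','fuse_1')])
L=manip.outline_of('wrist','fuse_1')
for d in L: print(d['p'],cv2.minAreaRect(np.argwhere(d['pixels'])[:,::-1].astype(np.float32)))
plan(572,-235,18,90)
E
```

```text
time: 56.12
position: [537.0, -150.7, 153.8]
time: 56.75
position: [566.8, -233.1, 79.9]
[([228.0, 273.0], [575.0, -237.0], 0.96)]
0.89 ((273.61712646484375, 232.51815795898438), (90.40208435058594, 57.09295654296875), 1.6846843957901)
at [ 567.2 -233.9   80.6] phi 89.7 w 92.2 f 0.0 t 56.9 | d [-0.031 -0.007  0.418] turn [-0.002  0.002 -0.004]
```

View pics/wrist19.png

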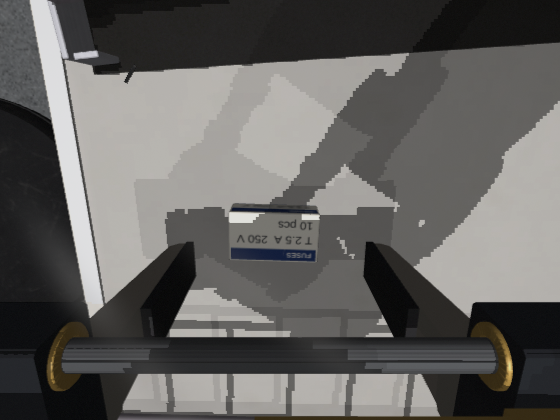

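```bash

python3 -m handwheel '[[-0.04,-0.015,0.2,0,0,0,1],[-0.04,-0.015,0.415,0,0,0,1],[-0.04,-0.015,0.415,0,0,0,1],[-0.04,-0.015,0.415,0,0,0,-1],[-0.04,-0.015,0.415,0,0,0,-1]]' 25 |head -2
python3 -m handwheel '[[0,0,0,0,0,0,-1],[0,0,0,0,0,0,-1],[0,0,0,0,0,0,-1],[0,0,0,0,0,0,-1]]' 25
python3 -m handwheel '[[0.1,0,-0.3,0,0,0,-1],[0.3,0,-0.6,0,0,0,-1],[0.5,0.2,-0.9,0,0,0,-1],[0.7,0.5,-0.9,0,0,0,-1],[0.7,0.8,-0.9,0,0,0,-1]]' 25 |tail -2
python3 -m handwheel '[[0,0.3,0,0,0,0,-1],[0,0.6,0,0,0,0,-1],[0,0.9,0,0,0,0,-1],[0,1,0,0,0,0,-1],[0,1,0,0,0,0,-1]]' 25 |tail -2
python3 -m handwheel '[[0,0.3,0,0,0,0,-1],[0,0.6,0,0,0,0,-1],[0,0.9,0,0,0,0,-1],[0,1,0,0,0,0,-1],[0,1,0,0,0,0,-1]]' 25 |tail -2
python3 - <<'E'
from h import *
plan(466,310,60,90)
E
```

```text
time: 57.52
position: [573.4, -237.0, 18.6]
time: 58.02
position: [572.9, -236.7, 17.7]
orientation: [0.008, 3.14, -0.002]
wrist_force: [-1.5, -0.1, 5.8]
grip_width: 61.6
gripper_force: 24.9
grip_width: 61.6
gripper_force: 24.9
grip_width: 61.9
gripper_force: 24.9
grip_width: 62.0
gripper_force: 24.9
at [469.7 183.5 151.3] phi 89.7 w 62.0 f 24.9 t 59.9 | d [0.029 0.844 0.608] turn [-0.001 -0.    -0.005]
```

```bash

python3 -m handwheel '[[0.03,0.3,0,0,0,0,-1],[0.03,0.6,0.2,0,0,0,-1],[0.03,0.845,0.4,0,0,0,-1],[0.03,0.845,0.6,0,0,0,-1],[0.03,0.845,0.6,0,0,0,-1]]' 25 |tail -2
python3 - <<'E'
from h import *
snap('wrist','wrist20.png')
print([(np.round(d['position']).tolist(),ray('wrist',d['position'],3).round()[:2].tolist(),round(d['p'],2)) for d in manip.tip_of('wrist','fuse_1')])
plan(465,310,21.5,90)
E
```

```text
grip_width: 61.2
gripper_force: 24.9
[([254.0, 277.0], [486.0, 309.0], 0.84), ([112.0, 284.0], [389.0, 314.0], 0.61), ([214.0, 118.0], [455.0, 201.0], 0.32)]
at [466.6 309.8  62.2] phi 89.6 w 61.7 f 24.9 t 60.6 | d [0.011 0.001 0.272] turn [-0.     0.001 -0.007]
```

View pics/wrist20.png

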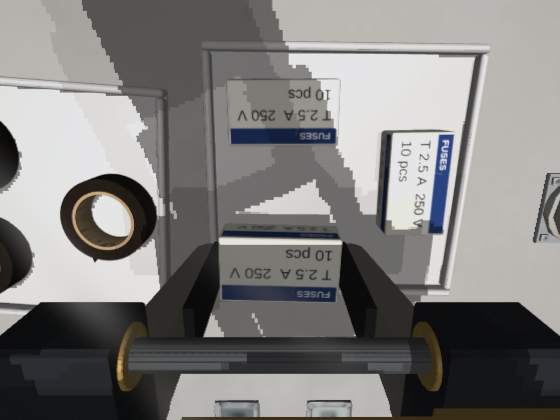

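```bash

python3 -m handwheel '[[0.01,-0.01,0.15,0,0,0,-1],[0.01,-0.01,0.25,0,0,0,-1],[0.01,-0.01,0.272,0,0,0,-1],[0.01,-0.01,0.272,0,0,0,-1]]' 25 
python3 -m handwheel '[[0,0,0,0,0,0,0.5],[0,0,0,0,0,0,0.5],[0,0,0,0,0,0,0.5],[0,0,-0.3,0,0,0,0.5],[0,0,-0.6,0,0,0,0.5]]' 25 
python3 -m handwheel '[[0,-0.3,-0.3,0,0,0,1],[0.0,-0.6,-0.6,0,0,0,1],[0.0,-0.9,-0.7,0,0,0,1],[0,-1,-0.7,0,0,0,1],[0,-1,-0.7,0,0,0,1]]' 25 |head -2
python3 - <<'E'
from h import *
for n in ('scene','side','wrist'):
  im=snap(n,n+'21.png')
  for l,z in (('tape_1',3),('fuse_1',3),('scoop',0),('scoop_blade',0)):
    print(n,l,[(ray(n,d['position'],z).round()[:2].tolist(),round(d['p'],2)) for d in manip.tip_of(n,l)])
a=cv2.imread('pics/scene21.png');cv2.imwrite('pics/end.png',cv2.resize(a[170:350,80:420],(800,424),interpolation=3))
E
```

```text
time: 61.12
position: [464.7, 309.6, 21.4]
orientation: [0.009, 3.14, 0.001]
wrist_force: [0.3, -0.5, -1.0]
grip_width: 61.9
gripper_force: 24.9
time: 61.75
position: [463.5, 309.4, 111.3]
orientation: [-0.008, -3.14, 0.001]
wrist_force: [0.2, 0.4, 0.2]
grip_width: 69.0
gripper_force: 0.0
time: 62.38
position: [462.9, 159.4, 214.9]
scene tape_1 [([403.0, 113.0], 0.63), ([609.0, 47.0], 0.54), ([491.0, 116.0], 0.53)]
scene fuse_1 [([465.0, 314.0], 0.87), ([387.0, 325.0], 0.57)]
scene scoop [([395.0, -146.0], 0.75)]
scene scoop_blade [([417.0, -356.0], 0.67)]
side tape_1 [([480.0, 113.0], 0.81), ([397.0, 112.0], 0.53), ([627.0, 60.0], 0.47)]
side fuse_1 [([377.0, 317.0], 0.72), ([449.0, 318.0], 0.62)]
side scoop [([410.0, -166.0], 0.79)]
side scoop_blade [([420.0, -355.0], 0.62)]
wrist tape_1 [([475.0, 109.0], 0.96), ([627.0, 50.0], 0.8), ([410.0, 118.0], 0.68)]
wrist fuse_1 [([390.0, 313.0], 0.8), ([465.0, 311.0], 0.7)]
wrist scoop []
wrist scoop_blade [([388.0, 314.0], 0.38)]
```

View pics/end.png

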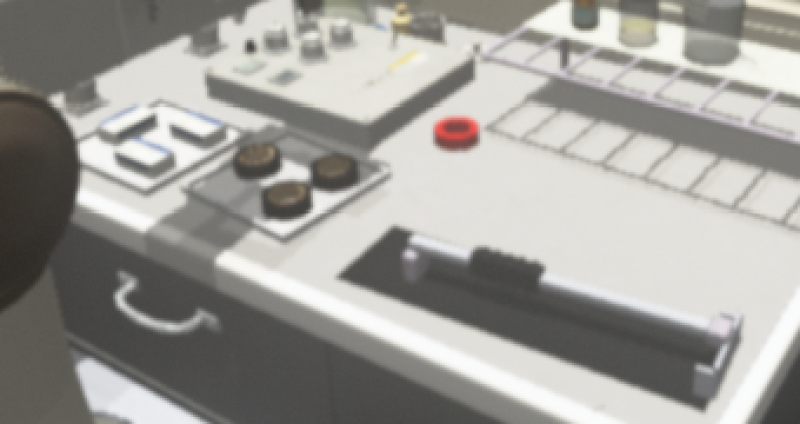

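```bash
python3 - <<'E'
from h import *
for n in ('scene','side'):
    im=cv2.imread(f'pics/{n}21.png'); L=[d for d in manip.outline_of(n,'mat')][:1]
    for d in L:
        q=np.argwhere(d['pixels']); h=cv2.convexHull(q.astype(np.int32))[:,0]
        r=cv2.minAreaRect(np.float32([ray(n,p,0)[:2] for p in h])); print(n,d['p'],r)
print(manip.get_state()['wrist_force'])
E
```

```text
scene 0.6 ((397.8333435058594, -176.61212158203125), (103.95057678222656, 365.2088928222656), 0.7095319032669067)
side 0.6 ((406.1503601074219, -173.81143188476562), (104.44853973388672, 361.1342468261719), 3.4162604808807373)
[ 0.44133083  0.26026396 -0.47470992]
```

```bash
python3 -c "
from plant import manip
print(manip.finish_job())"
```

```text
the job is handed in; nothing more can be done
None
```

I handed the job in at about 62 s; no verdict came back. The final pictures show all four strays (two cartons, two rolls) lying side by side in the trays with their samples and the scoop back on its mat.

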